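# Build the sieve stack on the shaker

## Task

Set up the small sieve shaker so that ground charcoal filler can be graded: build the stack on its round seat one piece at a time from the bottom up - the plain aluminium pan, the red fine sieve, the yellow medium sieve, the blue coarse sieve, then the lid - each one level and fully home in the rim of the one below. Leave the palette, both jars and the dropper bottle where they stand.

Things in the scene. Friction and masses are not known exactly. Their poses are not given: they have to be found in the camera images.
- seat (a point): Seat for the pan on the grey-blue vibrating base (122 x 112 mm, dial and red switch on its front, fixed): black ring 53 mm wide with a 47 mm bore on a round aluminium deck 92 mm wide. The point is on the ring's axis, where the centre of the pan's underside comes to lie, 48 mm above the bench; the ring's top is 6 mm above it, the deck 2 mm below. z up, -x towards the dial.
- pan: Receiving pan, bare aluminium with a closed smooth floor, 56 mm wide, 28 tall, loose, 0.07 kg. Origin: centre of underside, z up. Tapered foot 0-6 mm up (39 mm wide below, 45 above), frame 51 wide from 6 to 28 up, round grip band 56 wide from 10 to 20 up; rim bore 47 wide, 8 deep. Stands on the bench on its foot. Seated: foot in the seat ring, origin at the seat point.
- sieve_fine: Fine sieve, dark red frame, close grey mesh, 56 mm wide, 28 tall, loose, 0.07 kg. Origin: centre of underside, z up. Tapered foot 0-6 mm up (39 mm wide below, 45 above), frame 51 wide from 6 to 28 up, round grip band 56 wide from 10 to 20 up; rim bore 47 wide, 8 deep. Seated: foot in the rim of the piece below, origin 22 mm above that piece's origin.
- sieve_medium: Medium sieve, yellow-gold frame, medium mesh, 56 mm wide, 28 tall, loose, 0.07 kg. Origin: centre of underside, z up. Tapered foot 0-6 mm up (39 mm wide below, 45 above), frame 51 wide from 6 to 28 up, round grip band 56 wide from 10 to 20 up; rim bore 47 wide, 8 deep. Seated: foot in the rim of the piece below, origin 22 mm above that piece's origin.
- sieve_coarse: Coarse sieve, dark blue frame, wide mesh, 56 mm wide, 28 tall, loose, 0.07 kg. Origin: centre of underside, z up. Tapered foot 0-6 mm up (39 mm wide below, 45 above), frame 51 wide from 6 to 28 up, round grip band 56 wide from 10 to 20 up; rim bore 47 wide, 8 deep. Seated: foot in the rim of the piece below, origin 22 mm above that piece's origin.
- lid: Lid, bare aluminium disc with an upright black round knob, loose, 0.08 kg. Origin: centre of underside, z up. Tapered foot as on the sieves 0-6 mm up, disc 55 mm wide from 6 to 11 up, knob 22 wide from 11 to 36 up (lift it by the knob). Stands on the bench on its foot. Seated: origin 22 mm above the origin of the sieve below.
- palette: Bystander: white flower-shaped porcelain paint palette with round wells, 134 x 132 x 16 mm, loose; origin: centre of the underside.
- violet_jar: Bystander: glass jar of blue-violet pigment with a white lid, 48 mm across, 58 mm tall, loose; origin: centre of the underside.
- ochre_jar: Bystander: glass jar of ochre pigment with a black lid, 52 mm across, 62 mm tall, loose; origin: centre of the underside.
- dropper: Bystander: amber dropper bottle with a black dropper top, 37 mm across, 108 mm tall, loose; origin: centre of the underside.

How it is judged (in metres and radians):
On the way, in this order (a step that is already met when the one before it is completed fails the run):
1. the pan sits home in the seat of the vibrating base (horizontal distance between pan and seat below 0.004 m and z of pan in the frame of seat between -0.003 and 0.003 m and angle between pan's own z axis and vertical below 0.08 rad), for 0.2 s.
2. the red fine sieve sits home in the pan (horizontal distance between sieve_fine and pan below 0.004 m and z of sieve_fine in the frame of pan between 0.019 and 0.025 m and angle between sieve_fine's own z axis and vertical below 0.08 rad), for 0.2 s.
3. the yellow medium sieve sits home in the fine sieve (horizontal distance between sieve_medium and sieve_fine below 0.004 m and z of sieve_medium in the frame of sieve_fine between 0.019 and 0.025 m and angle between sieve_medium's own z axis and vertical below 0.08 rad), for 0.2 s.
4. the blue coarse sieve sits home in the medium sieve (horizontal distance between sieve_coarse and sieve_medium below 0.004 m and z of sieve_coarse in the frame of sieve_medium between 0.019 and 0.025 m and angle between sieve_coarse's own z axis and vertical below 0.08 rad), for 0.2 s.
5. the lid sits home on the coarse sieve (horizontal distance between lid and sieve_coarse below 0.004 m and z of lid in the frame of sieve_coarse between 0.019 and 0.025 m and angle between lid's own z axis and vertical below 0.08 rad), for 0.2 s.
At the end, for the whole second after the job is handed in: From the bottom up pan, fine, medium, coarse sieve and lid stand on the seat, each level (within 0.08 rad), centred within 4 mm on the one below (the pan on the seat) and at its seated height within 3 mm, all at rest (all of step 1 and all of step 2 and all of step 3 and all of step 4 and all of step 5 and linear speed of each of pan, sieve_fine, sieve_medium, sieve_coarse, lid below 0.02 m/s); the robot touches nothing.
It fails at once if a bystander (palette) is moved more than 3 cm or tipped (distance of palette from where it was at the start of the episode above 0.03 m or angle between palette's own z axis and vertical above 0.35 rad).
It fails at once if a bystander (violet_jar) is moved more than 3 cm or tipped (distance of violet_jar from where it was at the start of the episode above 0.03 m or angle between violet_jar's own z axis and vertical above 0.35 rad).
It fails at once if a bystander (ochre_jar) is moved more than 3 cm or tipped (distance of ochre_jar from where it was at the start of the episode above 0.03 m or angle between ochre_jar's own z axis and vertical above 0.35 rad).
It fails at once if a bystander (dropper) is moved more than 3 cm or tipped (distance of dropper from where it was at the start of the episode above 0.03 m or angle between dropper's own z axis and vertical above 0.35 rad).
It also fails if it takes over 109 s, if anything falls off the work surface, if the arm or the gripper's body presses on something with over 40 N, if the wrist force passes 120 N, or if a joint passes its speed limit or range.

## Robot

A 6-joint arm with a two-finger parallel gripper is mounted at the origin on a cart in front of the work surface, level with it; the furniture and walls round the work are solid. World frame = base frame: x ahead of the robot, y to its left, z up, the work surface at z = 0. Lengths are in mm, angles in rad, forces in N, time in s.
With the tool pointing down it reaches from about 275 to 1000 mm from the base axis. Payload 8.4 kg.
Tool frame: the origin (TCP) lies midway between the tips of the shut fingers; the grasp point (between the pads) lies 19 mm behind it; z points along the fingers, y is the direction in which the jaws open and shut (so a half turn about z gives the same grasp; the last joint's range is limited). The gripper opens to 85 mm and grips with 20 to 120 N. Pads are 22 mm wide; open, the fingers measure 114 mm over their backs; the gripper's body (76 mm by 85 mm) begins 54 mm behind the grasp point. The pads swing forward as they close: fully open they stand 13 mm farther back than shut.
Start: joints at [-1.319, 0.353, 1.633, -0, 1.155, -0.002], TCP at [156.926, -604.981, 231.281] pointing down, gripper open.
Joint ranges: [-2.63, 2.63], [-0.92, 2.1], [0.06, 2.66], [-1.3, 4.44], [0, 2.69], [-3.02, 3.02]. Speed limits (rad/s): [2.22, 2.22, 2.79, 3.14, 3.14, 3.14].

## Interface

Orientations are given as [roll, pitch, yaw] about the fixed x, y, z axes, in that order (R = Rz(yaw) Ry(pitch) Rx(roll)).
In Python, from plant import env, grab_frame, calibration gives the robot as it stands.
- The arm moves only by the tool play_rows, never from a script. Its argument "moves" is a list that holds one entry, the list of rows, each a list of 7 numbers: the turn, a rotation vector about the world's x, y, z in degrees, then the shift along the world's x, y, z in mm, then the opening, from 0 (shut) to 1 (fully open). In form: [[[rx, ry, rz, tx, ty, tz, grip], ...]]. A call has 1 to 8 rows; each row is the pose to reach, as a shift and turn from the pose commanded when the call began; what a row does not reach only later rows make up. A row lasts 1/10 s, in which the tool goes at most 50 mm and 8.59 degrees, less where a joint would pass 70% of its speed; a pose out of reach is approached as far as the arm can. A call with a gripper value outside its range is refused whole. The fingers move at their own pace and stop on an object; "squeeze" is the grip in N (left out, the last holds). Time passes only in rows, so rows that repeat a pose let the fingers close. It gives the time, the measured TCP pose, the force and the opening at its end, in the units of the state.
- env.get_obs(): the state, without advancing time (a new reading comes with each control period).
- grab_frame(name): name is "scene" or "top" or "wrist"; returns the picture (384x512x3 uint8, red, green, blue); there is no depth.
- calibration(name): a dict with "K" (3x3 intrinsics, pixels), "xyz" and "rotation" of the camera in the world. Camera axes: x right, y down, z forward; pixel columns grow to the right and rows downward; lengths in mm; the calibration is good to about 2 mm. A picture is of the moment at which its call begins: read the wrist's pose just before it. calibration takes no time and is no camera call; for the wrist camera it gives the pose at the moment of the call.
- env.hand_in(): hands the job in, once; it reports no verdict.
The state is a dict: "time": time; "joint_positions": joint angles; "joint_vel": joint speeds; "joint_efforts": joint torques, N m; "position": TCP position; "tool_rot": TCP orientation; "contact_force": force on the tool from outside, world axes, zero at the start; "moment": the same for the moment, N m; "finger_gap": opening from 0.0 (shut) to 1.0 (fully open).
Only numpy, scipy, OpenCV 4.12 (cv2) and the standard library are available. Lean on these libraries where they do the work, as an engineer would, in place of code of your own. Each camera call takes 0.05 s, during which the arm holds its last target.

## Working session

There is one attempt and no reset: what is moved stays moved. The work goes in short steps, Python scripts to look and compute and a tool call to move; the robot and the scene stay as the last step left them, time stands still between calls to the robot, and variables do not carry over. Pictures are saved under pics/ and viewed, and the job is handed in when it is done.

Besides the shell and the picture viewer there is one more tool, called after "Emit:" in YAML: its name, and indented under it one key for each argument. play_rows: Moves the arm, as the interface text tells. Its arguments: {"type":"object","properties":{"moves":{"type":"array"},"squeeze":{"type":"number"}},"required":["moves"]}

```bash
ls; mkdir -p pics
cat > h.py <<'E'
import numpy as np, cv2
from plant import env, grab_frame, calibration
def save(name,fn):
    c=calibration(name); im=grab_frame(name)
    cv2.imwrite('pics/'+fn+'.png',cv2.cvtColor(im,cv2.COLOR_RGB2BGR)); np.savez('pics/'+fn+'.npz',K=c['K'],xyz=c['xyz'],R=c['rotation']); return im,c
def load(fn):
    c=np.load('pics/'+fn+'.npz'); return cv2.imread('pics/'+fn+'.png'),c['K'],c['xyz'],c['R']
def ray(fn,u,v,z):
    im,K,t,R=load(fn); d=R@np.linalg.solve(K,[u,v,1.]); return t+d*(z-t[2])/d[2]
def proj(fn,P):
    im,K,t,R=load(fn); q=K@(R.T@(np.asarray(P,float)-t)); return q[:2]/q[2]
def crop(fn,x0,y0,x1,y1,out,s=4):
    im=load(fn)[0][y0:y1,x0:x1]; cv2.imwrite('pics/'+out+'.png',cv2.resize(im,None,fx=s,fy=s,interpolation=cv2.INTER_CUBIC))
E
python3 - <<'E'
from h import *
for n in ['scene','top','wrist']:
    im,c=save(n,n+'0'); print(n,c)
print(env.get_obs())
E
```

```text
pics
scene {'K': array([[472.97743394,   0.        , 264.14570354],
       [  0.        , 472.97743394, 190.86095172],
       [  0.        ,   0.        ,   1.        ]]), 'xyz': array([-210.22805056,  539.60928328,  974.53755577]), 'rotation': array([-2.345037  , -0.01404429, -2.18093289])}
top {'K': array([[352.49024045,   0.        , 253.2697826 ],
       [  0.        , 352.49024045, 191.83978027],
       [  0.        ,   0.        ,   1.        ]]), 'xyz': array([ 361.96615338,   -4.58062079, 1079.27495997]), 'rotation': array([-2.92378323e+00, -2.86326513e-03, -1.50236204e+00])}
wrist {'K': array([[273.24957735,   0.        , 255.92391684],
       [  0.        , 273.24957735, 191.27537293],
       [  0.        ,   0.        ,   1.        ]]), 'xyz': array([ 235.73300892, -584.18124402,  372.29020122]), 'rotation': array([ 2.82021729e+00,  6.57247697e-04, -1.31723185e+00])}
{'time': 0.15, 'joint_positions': array([-1.31937719e+00,  3.53513922e-01,  1.63394189e+00, -3.07703920e-06,
        1.15522775e+00, -2.44072076e-03]), 'joint_vel': array([ 0.00050949, -0.00208294, -0.00343255,  0.00172676, -0.00107203,
        0.00268162]), 'joint_efforts': array([-3.30276616e-04, -6.05639291e+01, -3.42334771e+01,  5.98115435e-06,
        6.18338803e-03,  4.02666922e-05]), 'position': array([ 156.84796648, -604.6243837 ,  230.72778238]), 'tool_rot': array([-3.14050174e+00,  1.51170736e-07,  2.53861101e-01]), 'contact_force': array([ 0.26781056, -0.3114726 , -0.08233512]), 'moment': array([-0.01124672, -0.00378328, -0.03396414]), 'finger_gap': 1.0007026380299846}
```

```bash
sed -i 's/^import numpy.*/&\nfrom scipy.spatial.transform import Rotation as Ro/; s/R=c\[.rotation.\])/R=Ro.from_euler("xyz",c["rotation"]).as_matrix())/' h.py
python3 - <<'E'
import numpy as np
from scipy.spatial.transform import Rotation as Ro
for n in ['scene0','top0','wrist0']:
    d=dict(np.load(f'pics/{n}.npz')); d['R']=Ro.from_euler('xyz',d['R']).as_matrix(); np.savez(f'pics/{n}.npz',**d)
E
grep -n savez h.py
```

```text
6:    cv2.imwrite('pics/'+fn+'.png',cv2.cvtColor(im,cv2.COLOR_RGB2BGR)); np.savez('pics/'+fn+'.npz',K=c['K'],xyz=c['xyz'],R=Ro.from_euler("xyz",c["rotation"]).as_matrix()); return im,c
```

View pics/scene0.png

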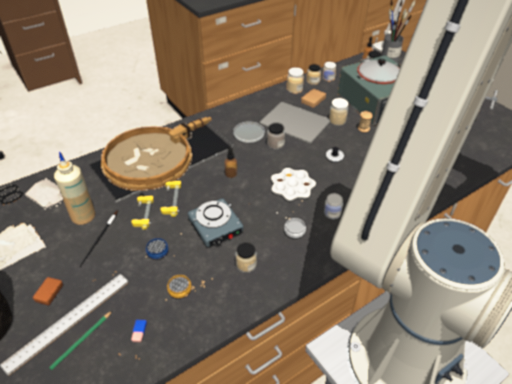

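View pics/top0.png

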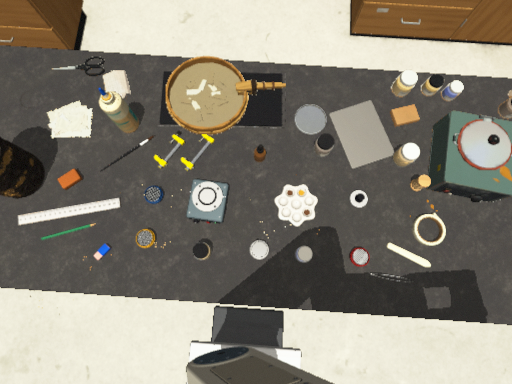

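View pics/wrist0.png

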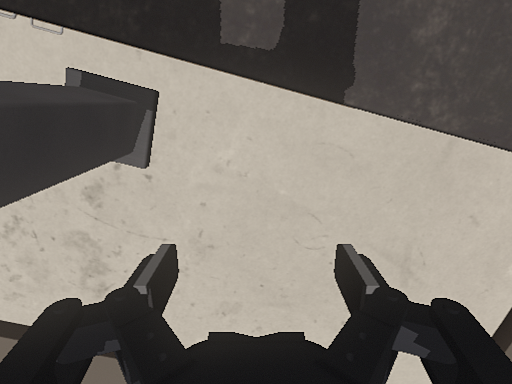

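Run:
```python
from h import *
crop('top0',120,160,240,270,'c1',6)
crop('top0',230,160,390,280,'c2',5)
crop('scene0',120,170,360,310,'c3',3)
```

```text
(no output)
```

View pics/c1.png

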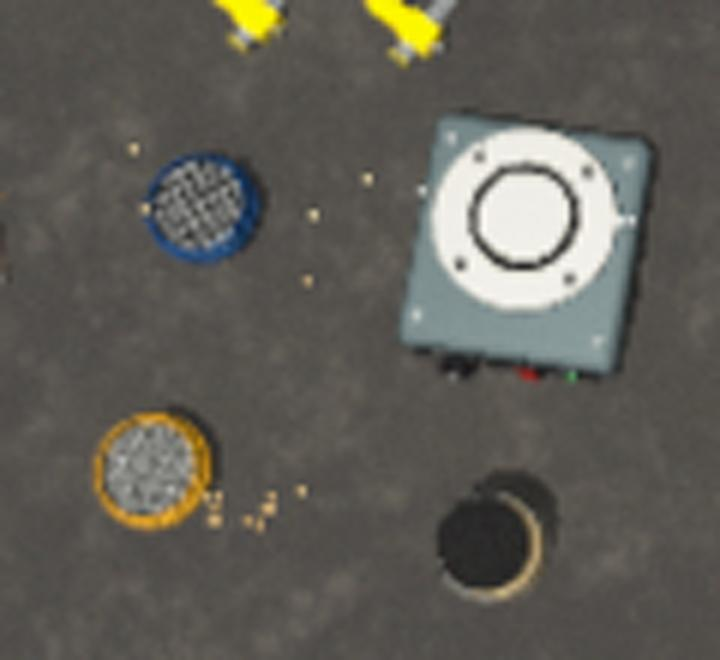

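View pics/c2.png

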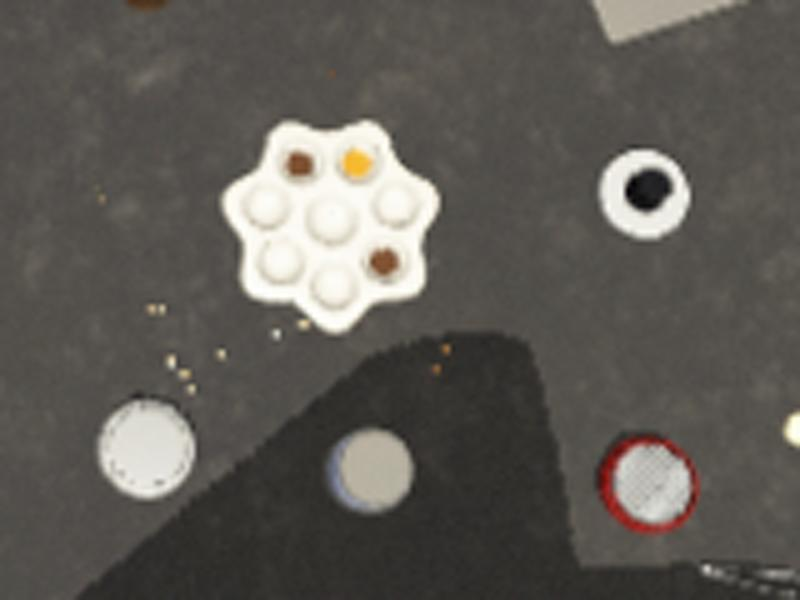

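View pics/c3.png

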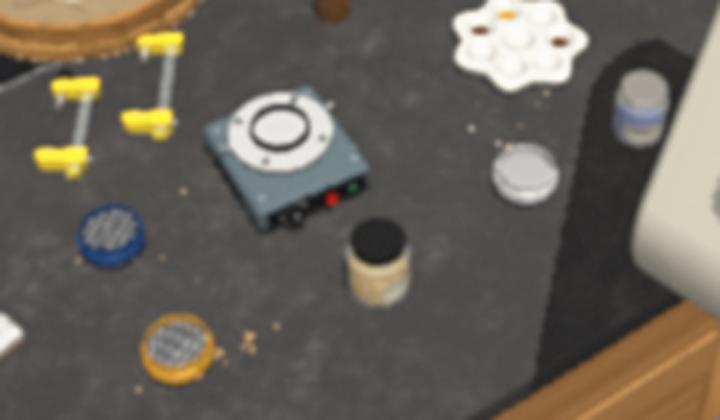

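Run:
```python
from h import *
for n,u,v,z in [('blue',153.8,194.7,20),('yellow',145.5,238.3,20),('seat',207.3,196,54),('pan',259.4,249.6,20),('red',359.6,256.8,20),('lid',359,199,11),('ochre',201,250.5,62),('violet',304.5,254,58),('palette',296,205,10),('dropper',260,153,60)]:
    p=ray('top0',u,v,z); print(n,p.round(1),np.hypot(p[0],p[1]).round(), 'scene px',proj('scene0',p).round(1))
    print('   x at +28mm px', [round(float(np.linalg.norm(proj('top0',p+[28,0,0])-proj('top0',p))),1)])
```

```text
blue [566.  312.4  20. ] 647.0 scene px [158.1 247. ]
   x at +28mm px [8.9]
yellow [432. 320.  20.] 538.0 scene px [180.  284.7]
   x at +28mm px [9.4]
seat [566.5 143.4  54. ] 584.0 scene px [214.1 210.8]
   x at +28mm px [9.2]
pan [422.  -21.8  20. ] 423.0 scene px [295.6 226.7]
   x at +28mm px [9.5]
red [ 421.3 -319.    20. ] 528.0 scene px [375.7 184.1]
   x at +28mm px [9.5]
lid [ 598.  -319.2   11. ] 678.0 scene px [335.7 154.3]
   x at +28mm px [8.8]
ochre [405.7 144.8  62. ] 431.0 scene px [247.  248.3]
   x at +28mm px [9.9]
violet [ 416.3 -150.5   58. ] 443.0 scene px [335.  198.8]
   x at +28mm px [9.9]
palette [ 565.9 -125.7   10. ] 580.0 scene px [293.5 183.9]
   x at +28mm px [8.9]
dropper [709.1  -4.2  60. ] 709.0 scene px [232.4 159.9]
   x at +28mm px [8.7]
```

Emit:
play_rows:
  moves:
    - [[0, 0, -14.55, 265, 583, -30, 1], [0, 0, -14.55, 265, 583, -30, 1], [0, 0, -14.55, 265, 583, -30, 1], [0, 0, -14.55, 265, 583, -30, 1], [0, 0, -14.55, 265, 583, -30, 1], [0, 0, -14.55, 265, 583, -30, 1], [0, 0, -14.55, 265, 583, -30, 1], [0, 0, -14.55, 265, 583, -30, 1]]
  squeeze: 30

```text
time: 0.95
position: [322.6, -239.4, 212.6]
tool_rot: [3.141, -0.0, -0.001]
contact_force: [1.2, -0.7, -0.1]
finger_gap: 0.999
```

Emit:
play_rows:
  moves:
    - [[0, 0, 0, 99.5, 217.5, -13, 1], [0, 0, 0, 99.5, 217.5, -13, 1], [0, 0, 0, 99.5, 217.5, -13, 1], [0, 0, 0, 99.5, 217.5, -13, 1], [0, 0, 0, 99.5, 217.5, -13, 1], [0, 0, 0, 99.5, 217.5, -13, 1]]

```text
time: 1.55
position: [423.3, -20.1, 199.5]
tool_rot: [-3.141, -0.001, 0.004]
contact_force: [-0.3, -1.0, 0.5]
finger_gap: 1.003
```

Run:
```python
from h import *
o=env.get_obs(); print(o['position'],o['joint_positions'].round(2))
im,c=save('wrist','w1'); print(c['xyz'],c['rotation'])
im,c=save('top','t1')
for p in ([422,-22,28],[422,-22,0]): print(proj('w1',p))
```

```text
[423.29241587 -20.08315383 199.46697063] [-0.05  0.07  2.08  0.    0.99  1.51]
[504.6515502  -19.74540562 341.18860155] [ 2.82114352e+00  5.89703064e-04 -1.56674207e+00]
[257.70244239 174.2018605 ]
[257.58024407 168.61018113]
```

View pics/w1.png

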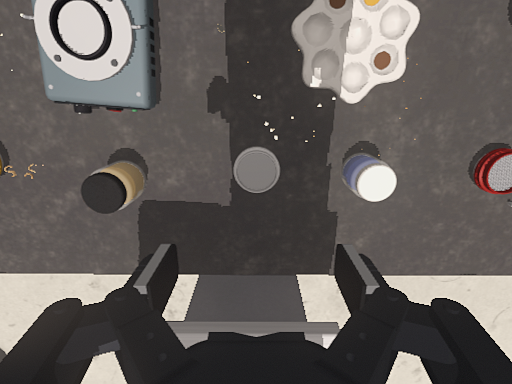

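Run:
```python
from h import *
crop('w1',216,130,296,210,'c1',8)
crop('w1',20,0,160,110,'c2',5)
crop('w1',440,120,512,220,'c3',6)
```

```text
(no output)
```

View pics/c1.png

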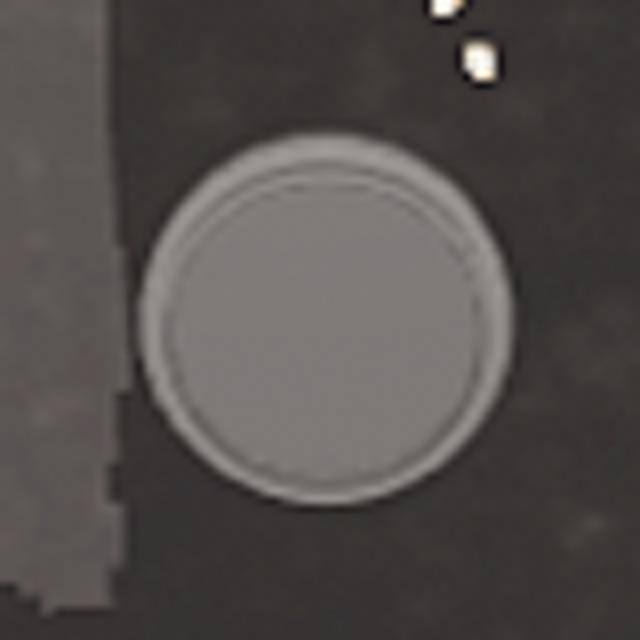

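View pics/c2.png

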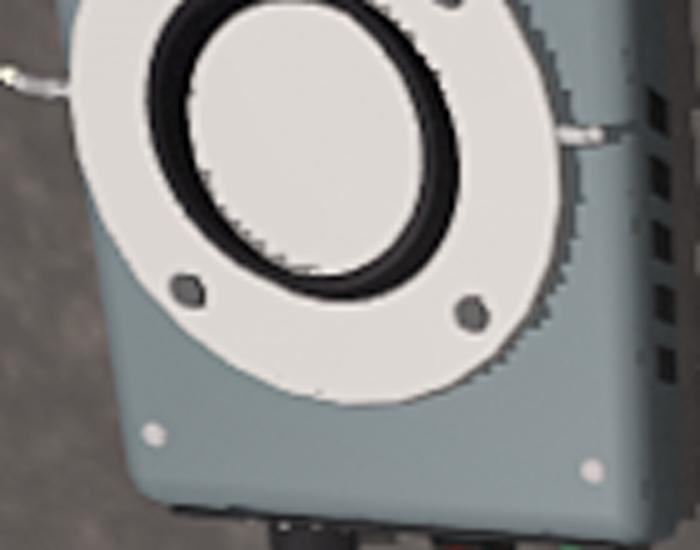

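View pics/c3.png

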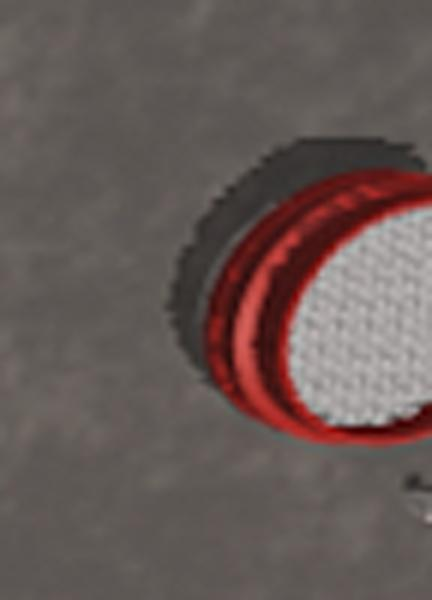

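Run:
```python
from h import *
for z in (15,20,28): print(z,ray('w1',256.9-.5,169.8-.5,z))
# check outline fit
P=np.array([422.,-22,0])
import itertools
def outl(fn,P):
    pts=[]
    for r,z in ((28,10),(28,20),(25.5,28)):
        for a in np.linspace(0,2*np.pi,90): pts.append(proj(fn,P+[r*np.cos(a),r*np.sin(a),z]))
    pts=np.array(pts); return pts.min(0),pts.max(0)
for dx in (0,2,4,6): print(dx,outl('w1',P+[dx,0,0]))
print(ray('w1',20+305/5,0,54))
# ring outer left-right in c2: 147..460 -> at widest
o=env.get_obs(); print(o['position'],o['joint_vel'].round(3))
```

```text
15 [424.76108872 -20.46018664  15.        ]
20 [425.98569408 -20.44923008  20.        ]
28 [427.94506264 -20.43169958  28.        ]
0 (array([234.53607165, 148.05269781]), array([280.79712031, 194.56660998]))
2 (array([234.50196244, 146.40301988]), array([280.8513006 , 193.00436966]))
4 (array([234.46772278, 144.74704878]), array([280.90568808, 191.43616546]))
6 (array([234.43335191, 143.08474842]), array([280.96028394, 189.86196317]))
[589.82823546 138.01080263  54.        ]
[421.5883438  -23.05254151 199.32430592] [-0.045 -0.01   0.011 -0.007  0.003 -0.007]
```

Emit:
play_rows:
  moves:
    - [[0, 0, 0, 1.5, 2, -50, 1], [0, 0, 0, 1.5, 2, -100, 1], [0, 0, 0, 1.5, 2, -150, 1], [0, 0, 0, 1.5, 2, -180, 1], [0, 0, 0, 1.5, 2, -195, 1], [0, 0, 0, 1.5, 2, -199, 1], [0, 0, 0, 1.5, 2, -199.5, 1], [0, 0, 0, 1.5, 2, -199.5, 0.6]]

```text
time: 2.45
position: [423.8, -22.3, 0.9]
tool_rot: [3.142, -0.001, -0.001]
contact_force: [0.7, -0.2, -0.3]
finger_gap: 0.857
```

Emit:
play_rows:
  moves:
    - [[0, 0, 0, 0, 0, 0, 0.3], [0, 0, 0, 0, 0, 0, 0.3], [0, 0, 0, 0, 0, 0, 0.3], [0, 0, 0, 0, 0, 0, 0.3]]

```text
time: 2.85
position: [424.1, -22.0, 1.4]
tool_rot: [3.141, -0.002, 0.0]
contact_force: [-2.1, -3.0, 9.6]
finger_gap: 0.639
```

Run:
```python
from h import *
o=env.get_obs(); print(o['position'],o['contact_force'],o['finger_gap'])
im,c=save('wrist','w2')
o=env.get_obs(); print(o['position'],o['contact_force'],o['finger_gap'])
```

```text
[424.12108808 -21.99446274   1.35345906] [-2.05036713 -3.04103092  9.62375736] 0.6385469749111388
[424.07063241 -21.98904137   1.32075367] [-1.74815072 -3.62750728  9.87606981] 0.6432180341269075
```

View pics/w2.png

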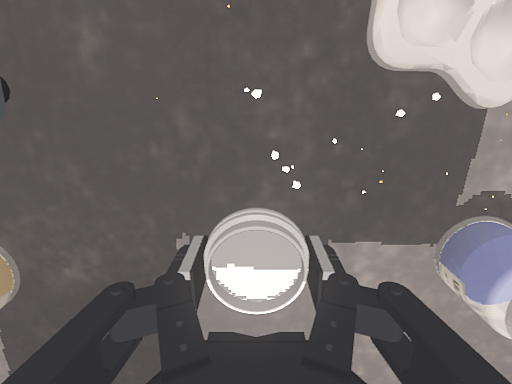

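Emit:
play_rows:
  moves:
    - [[0, 0, 0, 0, 0, 2, 1], [0, 0, 0, 0, 0, 2, 1], [0, 0, 0, 0, 0, 2, 1], [0, 0, 8.5, 0, 0, 2, 1], [0, 0, 17, 0, 0, 2, 1], [0, 0, 25.5, 0, 0, 2, 1], [0, 0, 34, 0, 0, 2, 1], [0, 0, 42.5, 0, 0, 2, 1]]

```text
time: 3.7
position: [423.2, -21.7, 2.1]
tool_rot: [-3.142, 0.0, 0.748]
contact_force: [-0.1, -0.4, -0.2]
finger_gap: 0.998
```

Emit:
play_rows:
  moves:
    - [[0, 0, 8.5, 0, 0, 0, 1], [0, 0, 17, 0, 0, 0, 1], [0, 0, 25.5, 0, 0, 0, 1], [0, 0, 34, 0, 0, 0, 1], [0, 0, 42.5, 0, 0, 0, 1], [0, 0, 47.5, 0, 0, 0, 1], [0, 0, 47.5, 0, 0, 0, 1], [0, 0, 47.5, 0, 0, 0, 0.4]]

```text
time: 4.5
position: [423.3, -21.7, 2.1]
tool_rot: [-3.142, -0.0, 1.568]
contact_force: [-0.1, 0.1, -0.0]
finger_gap: 0.855
```

Emit:
play_rows:
  moves:
    - [[0, 0, 0, 0, 0, 0, 0.3], [0, 0, 0, 0, 0, 0, 0.3], [0, 0, 0, 0, 0, 0, 0.3], [0, 0, 0, 0, 0, 0, 0.3], [0, 0, 0, 0, 0, 0, 0.3]]

```text
time: 5.0
position: [423.3, -21.7, 2.3]
tool_rot: [3.142, -0.0, 1.569]
contact_force: [-0.4, 0.2, 5.5]
finger_gap: 0.643
```

Run:
```python
from h import *
im,c=save('wrist','w3')
o=env.get_obs(); print(o['position'],o['contact_force'],o['finger_gap'],o['tool_rot'],o['joint_positions'].round(2))
```

```text
[423.30065319 -21.71774542   2.3120707 ] [-1.29087537  0.35099312  5.95677335] 0.6423171796350943 [ 3.14149958e+00 -2.00673525e-05  1.56923232e+00] [-0.05  0.44  2.21  0.    0.49 -0.05]
```

View pics/w3.png

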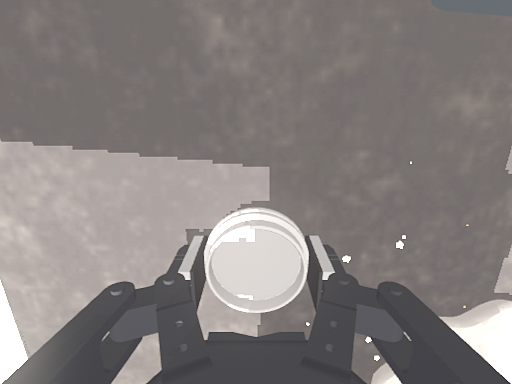

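Emit:
play_rows:
  moves:
    - [[0, 0, 0, 0, 0, 20, 0.3], [0, 0, 0, 0, 0, 60, 0.3], [0, 0, 0, 20, 15, 100, 0.3], [0, 0, 0, 60, 40, 140, 0.3], [0, 0, 0, 100, 65, 160, 0.3], [0, 0, 0, 130, 85, 160, 0.3], [0, 0, 0, 143, 95, 160, 0.3], [0, 0, 0, 143, 95, 160, 0.3]]

```text
time: 5.85
position: [568.1, 74.7, 162.1]
tool_rot: [3.14, -0.0, 1.571]
contact_force: [-0.6, 0.7, -0.2]
finger_gap: 0.637
```

Emit:
play_rows:
  moves:
    - [[0, 0, 0, 0, 0, 0, 0.3], [0, 0, 0, 0, 0, 0, 0.3]]

```text
time: 6.05
position: [564.7, 72.6, 161.4]
tool_rot: [-3.14, 0.0, 1.57]
contact_force: [-0.2, -0.3, -0.5]
finger_gap: 0.641
```

Run:
```python
from h import *
im,c=save('wrist','w4')
o=env.get_obs(); print(o['position'],o['contact_force'],o['finger_gap'],o['tool_rot'],o['joint_vel'].round(3))
save('top','t4')
```

```text
[564.90809029  72.51394669 161.58448334] [ 0.33874429  0.057916   -0.44256546] 0.6409430229225359 [-3.13998636e+00  3.19934401e-04  1.56970660e+00] [-0.001 -0.003 -0.006 -0.001 -0.001 -0.001]
```

View pics/w4.png

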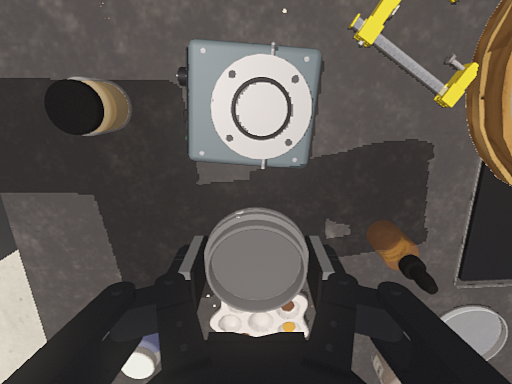

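Run:
```python
from h import *
crop('w4',200,45,325,170,'c1',6)
crop('w4',190,195,322,327,'c2',5)
```

```text
(no output)
```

View pics/c1.png

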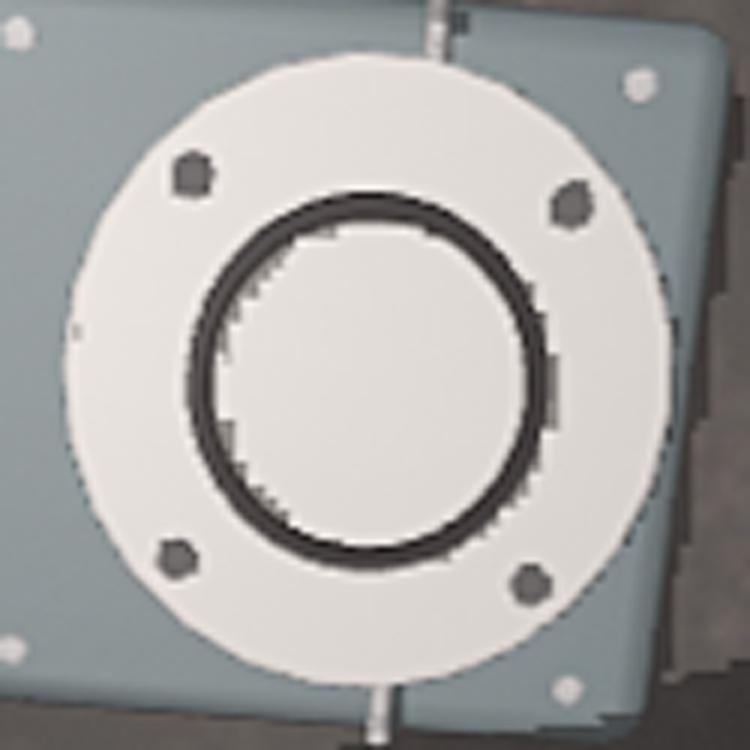

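View pics/c2.png

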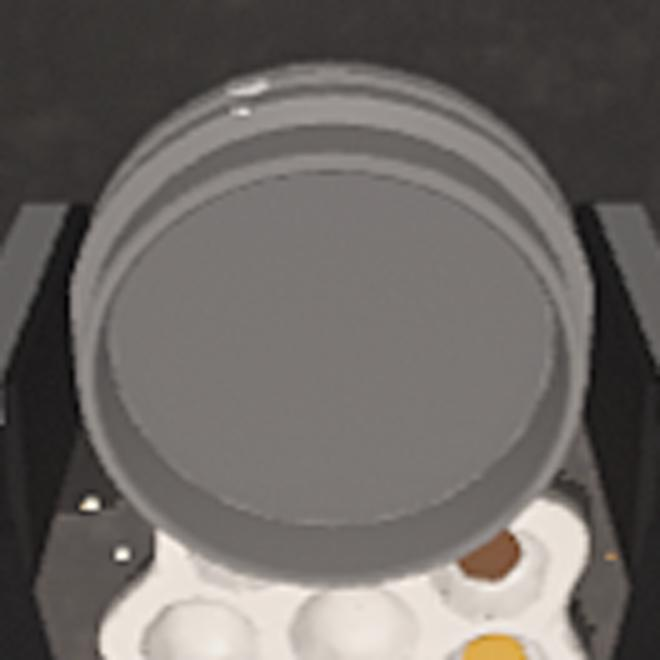

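```bash
cat >> h.py <<'E'
from scipy.optimize import least_squares
A=np.linspace(0,2*np.pi,180)
SIEVE=((28,10),(28,20),(25.5,28)); RING=((26.5,6),); DECK=((46,-2),); LID=((27.5,6),(27.5,11))
def bbox(fn,P,M):
    q=np.array([proj(fn,np.asarray(P)+[r*np.cos(a),r*np.sin(a),z]) for r,z in M for a in A]); return np.r_[q.min(0),q.max(0)]
def fit(fn,box,M,p0,freez=False):
    """box u0,v0,u1,v1 in pixel coords (edge convention, -0.5 applied)"""
    b=np.array(box)-.5
    if freez: f=lambda p:bbox(fn,p,M)-b; s=least_squares(f,p0)
    else: f=lambda p:bbox(fn,[p[0],p[1],p0[2]],M)-b; s=least_squares(f,p0[:2])
    return s.x.round(2),s.fun.round(2)
def cb(c,x0,y0,s): return [c[0]/s+x0,c[1]/s+y0,c[2]/s+x0,c[3]/s+y0]
E
python3 - <<'E'
from h import *
print(fit('w4',cb((65,52,672,685),200,45,6),DECK,[566.,143,48]))
print(fit('w4',cb((187,191,550,571),200,45,6),RING,[566.,143,48]))
print(fit('w4',cb((72,60,594,587),190,195,5),SIEVE,[565.,72,160],True))
print(fit('w1',[233.5,146.5,280.25,193.1],SIEVE,[423.,-22,0]))
E
```

```text
(array([569.34, 146.14]), array([-0.54, -0.58,  0.54,  0.81]))
(array([569.23, 146.45]), array([-0.11, -0.04,  0.11,  0.05]))
(array([565.03,  71.66, 156.34]), array([-0.18,  0.18,  0.18, -0.18]))
(array([424.51, -20.42]), array([ 0.19, -0.02, -0.19,  0.01]))
```

Emit:
play_rows:
  moves:
    - [[0, 0, 0, 4, 8, -25, 0.3], [0, 0, 0, 4, 8, -50, 0.3], [0, 0, 0, 4, 8, -60, 0.3], [0, 0, 0, 4, 8, -60, 0.3], [0, 0, 0, 4, 8, -60, 0.3]]

```text
time: 6.65
position: [570.4, 81.0, 102.7]
tool_rot: [3.141, -0.0, 1.57]
contact_force: [-0.1, 0.0, -0.1]
finger_gap: 0.641
```

Run:
```python
from h import *
im,c=save('wrist','w5')
o=env.get_obs(); print(o['position'],o['contact_force'],o['finger_gap'],o['tool_rot'],o['joint_vel'].round(3))
crop('w5',180,10,340,170,'c1',5)
crop('w5',190,195,322,327,'c2',5)
```

```text
[570.84373731  81.12016442 103.09251843] [-0.03149751 -0.50434086 -0.04313453] 0.6371625815599198 [ 3.14032892e+00 -1.47328803e-04  1.57034275e+00] [ 0.002 -0.006 -0.005 -0.    -0.004 -0.001]
```

View pics/c1.png

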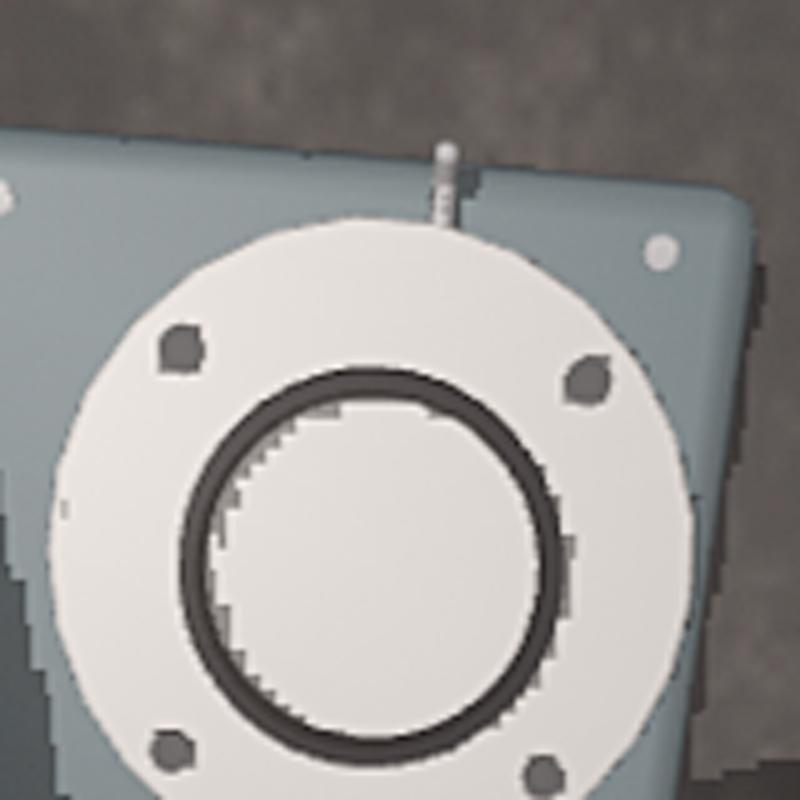

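View pics/c2.png

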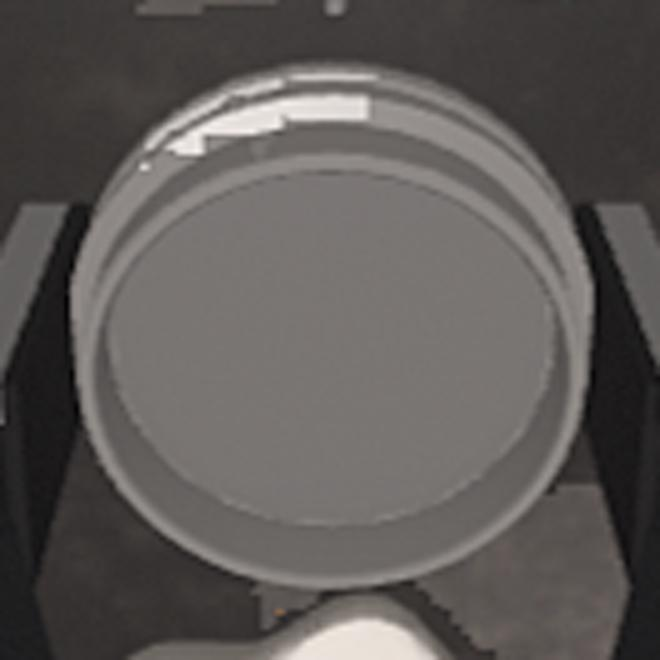

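Run:
```python
from h import *
print(fit('w5',cb((180,366,564,767),180,10,5),RING,[566.,143,48]))
print(fit('w5',cb((180,366,564,767),180,10,5),RING,[566.,143,48],True))
print(fit('w5',cb((72,60,594,587),190,195,5),SIEVE,[565.,72,100],True))
print(env.get_obs()['position'])
```

```text
(array([569.37, 146.63]), array([-0.66,  0.02,  0.66,  0.04]))
(array([569.36, 146.54,  46.39]), array([-0.33,  0.31,  0.33, -0.34]))
(array([570.72,  80.09,  97.59]), array([-0.17,  0.18,  0.17, -0.18]))
[570.84373731  81.12016442 103.09251843]
```

Emit:
play_rows:
  moves:
    - [[0, 0, 0, -1.4, 35, 0, 0.3], [0, 0, 0, -1.4, 60, 0, 0.3], [0, 0, 0, -1.4, 65.3, 0, 0.3], [0, 0, 0, -1.4, 65.3, -15, 0.3], [0, 0, 0, -1.4, 65.3, -30, 0.3], [0, 0, 0, -1.4, 65.3, -40, 0.3], [0, 0, 0, -1.4, 65.3, -45, 0.3], [0, 0, 0, -1.4, 65.3, -46, 0.3]]

```text
time: 7.5
position: [568.2, 145.8, 54.8]
tool_rot: [-3.14, 0.001, 1.57]
contact_force: [0.8, 1.3, -0.5]
finger_gap: 0.635
```

Emit:
play_rows:
  moves:
    - [[0, 0, 0, 0, 0, -1.5, 0.3], [0, 0, 0, 0, 0, -3, 0.3], [0, 0, 0, 0, 0, -4.5, 0.3], [0, 0, 0, 0, 0, -4.5, 0.3]]

```text
time: 7.9
position: [568.9, 146.6, 51.7]
tool_rot: [3.141, -0.0, 1.571]
contact_force: [-0.3, 0.2, -0.1]
finger_gap: 0.637
```

Emit:
play_rows:
  moves:
    - [[0, 0, 0, 0, 0, -1, 0.3], [0, 0, 0, 0, 0, -1.5, 0.3], [0, 0, 0, 0, 0, -2, 0.3], [0, 0, 0, 0, 0, -2, 0.3]]

```text
time: 8.3
position: [569.0, 146.6, 50.4]
tool_rot: [3.141, -0.0, 1.571]
contact_force: [-2.9, -0.9, 7.7]
finger_gap: 0.639
```

Emit:
play_rows:
  moves:
    - [[0, 0, 0, 0, 0, 0, 0.7], [0, 0, 0, 0, 0, 0, 1], [0, 0, 0, 0, 0, 0, 1], [0, 0, 0, 0, 0, 0, 1]]

```text
time: 8.7
position: [568.8, 146.6, 49.5]
tool_rot: [-3.141, 0.0, 1.571]
contact_force: [-0.7, -0.1, 0.9]
finger_gap: 1.003
```

Run:
```python
from h import *
im,c=save('wrist','w6')
o=env.get_obs(); print(o['position'],o['contact_force'],o['finger_gap'],o['tool_rot'],o['joint_vel'].round(3))
crop('w6',180,180,340,340,'c1',5)
```

```text
[568.82133693 146.56781782  49.46519349] [-0.78822033  0.50782633 -0.42504842] 1.0000294615985035 [-3.14145007e+00  2.99908007e-05  1.57067049e+00] [ 0.001  0.001 -0.    -0.     0.     0.001]
```

View pics/c1.png

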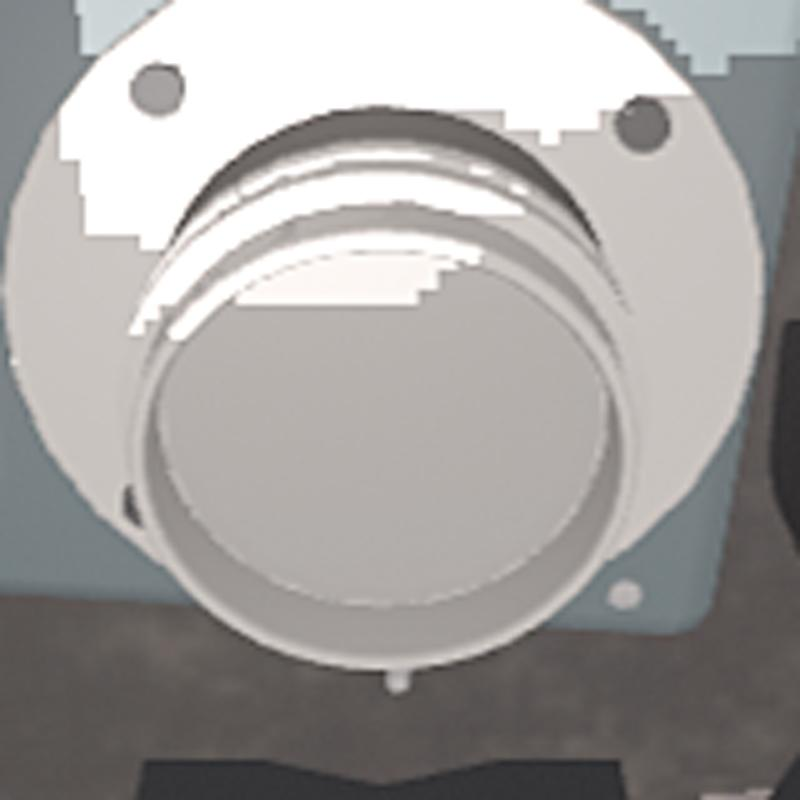

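Emit:
play_rows:
  moves:
    - [[0, 0, 0, 0, 0, 30, 1], [0, 0, 0, 0, 0, 75, 1], [0, 0, 0, -10, -20, 110, 1], [0, 0, 0, -25, -65, 115, 1], [0, 0, 0, -39, -112, 115, 1], [0, 0, 0, -54, -159, 115, 1], [0, 0, 0, -68, -206, 115, 1], [0, 0, 0, -83, -253, 115, 1]]

```text
time: 9.55
position: [485.1, -108.1, 164.8]
tool_rot: [3.141, 0.0, 1.571]
contact_force: [1.1, -1.0, 0.4]
finger_gap: 1.001
```

Emit:
play_rows:
  moves:
    - [[0, 0, 0, -15, -47, 0, 1], [0, 0, 0, -29, -94, 0, 1], [0, 0, 0, -44, -140, 0, 1], [0, 0, 0, -58, -185, 0, 1], [0, 0, 0, -65, -208, 0, 1], [0, 0, 0, -65, -213, 0, 1], [0, 0, 0, -65, -213, 0, 1], [0, 0, 0, -65, -213, 0, 1]]

```text
time: 10.35
position: [421.1, -318.4, 164.4]
tool_rot: [-3.141, -0.001, 1.571]
contact_force: [-0.1, 0.4, -0.3]
finger_gap: 1.0
```

Run:
```python
from h import *
im,c=save('wrist','w7')
o=env.get_obs(); print(o['position'],o['finger_gap'],o['tool_rot'],o['joint_vel'].round(3))
print(bbox('w7',[421,-319,0],SIEVE))
save('top','t7'); crop('t7',190,180,230,220,'c2',14)
```

```text
[ 421.1412     -318.16453897  164.42160672] 0.9965738750885639 [-3.14126735e+00 -6.13130009e-04  1.57171191e+00] [ 0.007  0.     0.    -0.001 -0.002 -0.004]
[229.89857834 152.40030426 281.37703729 204.16390162]
```

View pics/w7.png

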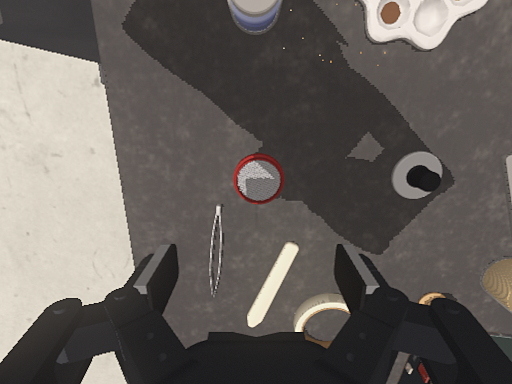

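View pics/c2.png

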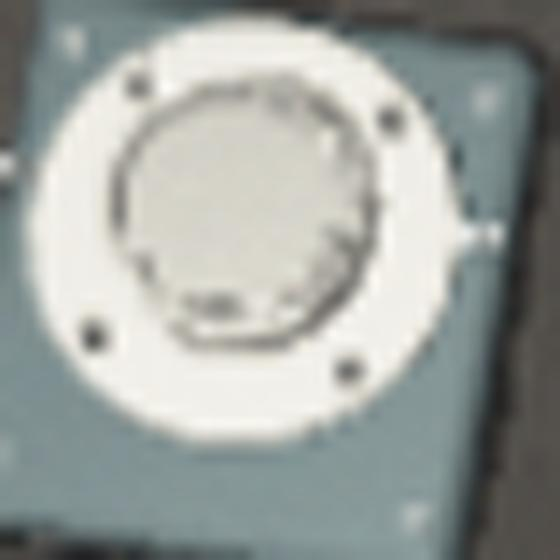

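Run:
```python
from h import *
crop('w7',218,138,298,218,'c1',8)
```

```text
(no output)
```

View pics/c1.png

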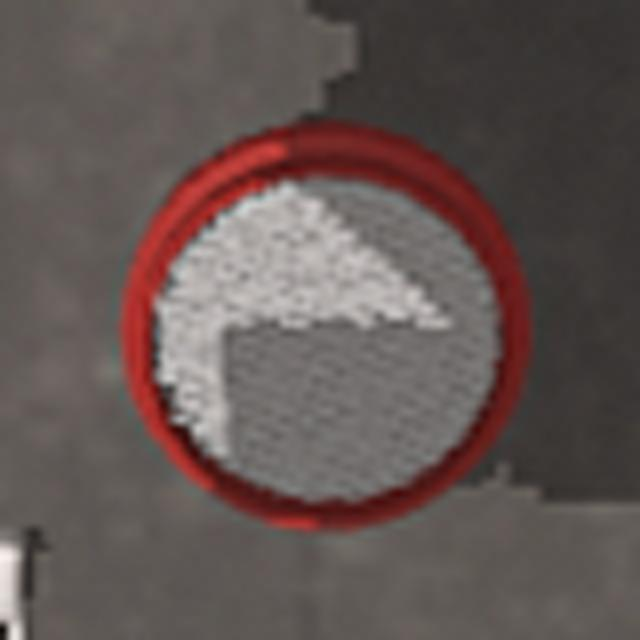

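Run:
```python
from h import *
print(fit('w7',cb((120,120,532,530),218,138,8),SIEVE,[421.,-319,0]))
print(env.get_obs()['position'])
```

```text
(array([ 423.84, -318.83]), array([ 0.01, -0.25, -0.01,  0.27]))
[ 421.22253566 -318.17086932  164.48880674]
```

Emit:
play_rows:
  moves:
    - [[0, 0, 0, 2, -1.5, -50, 1], [0, 0, 0, 2, -1.5, -100, 1], [0, 0, 0, 2, -1.5, -135, 1], [0, 0, 0, 2, -1.5, -153, 1], [0, 0, 0, 2, -1.5, -161, 1], [0, 0, 0, 2, -1.5, -162, 1], [0, 0, 0, 2, -1.5, -162, 0.4], [0, 0, 0, 2, -1.5, -162, 0.3]]

```text
time: 11.25
position: [423.8, -321.4, 3.8]
tool_rot: [3.14, 0.001, 1.571]
contact_force: [1.1, 0.2, 0.6]
finger_gap: 0.693
```

Emit:
play_rows:
  moves:
    - [[0, 0, 0, 0, 0, 0, 0.3], [0, 0, 0, 0, 0, 0, 0.3], [0, 0, 0, 0, 0, 0, 0.3], [0, 0, 0, 0, 0, 0, 0.3], [0, 0, 0, 0, 0, 0, 1], [0, 0, 0, 0, 0, 0, 1], [0, 0, 0, 0, 0, 0, 1], [0, 0, -8.5, 0, 0, 0, 1]]

```text
time: 12.05
position: [422.9, -321.0, 2.7]
tool_rot: [3.141, 0.0, 1.422]
contact_force: [-0.4, -0.3, -0.4]
finger_gap: 1.001
```

Emit:
play_rows:
  moves:
    - [[0, 0, -8.5, 0, 0, 0, 1], [0, 0, -17, 0, 0, 0, 1], [0, 0, -25.5, 0, 0, 0, 1], [0, 0, -34, 0, 0, 0, 1], [0, 0, -42.5, 0, 0, 0, 1], [0, 0, -51, 0, 0, 0, 1], [0, 0, -59.5, 0, 0, 0, 1], [0, 0, -68, 0, 0, 0, 1]]

```text
time: 12.85
position: [422.8, -321.0, 2.6]
tool_rot: [-3.142, 0.0, 0.229]
contact_force: [1.2, -0.1, -0.8]
finger_gap: 1.002
```

Emit:
play_rows:
  moves:
    - [[0, 0, -8.5, 0, 0, 0, 1], [0, 0, -13.5, 0, 0, 0, 1], [0, 0, -13.5, 0, 0, 0, 0.4], [0, 0, -13.5, 0, 0, 0, 0.3], [0, 0, -13.5, 0, 0, 0, 0.3], [0, 0, -13.5, 0, 0, 0, 0.3], [0, 0, -13.5, 0, 0, 0, 0.3], [0, 0, -13.5, 0, 0, 0, 0.3]]

```text
time: 13.65
position: [422.9, -321.0, 2.8]
tool_rot: [3.142, -0.0, 0.002]
contact_force: [-1.6, 0.7, 5.4]
finger_gap: 0.64
```

Run:
```python
from h import *
im,c=save('wrist','w8')
o=env.get_obs(); print(o['position'],o['contact_force'],o['finger_gap'],o['tool_rot'],o['joint_positions'].round(2))
```

```text
[ 422.86653147 -320.96908258    2.852376  ] [-1.22229665  2.12475538  5.5754676 ] 0.6390577070252059 [ 3.14153645e+00 -3.05140819e-05  1.53777529e-03] [-0.65  0.54  1.98 -0.    0.62  0.92]
```

View pics/w8.png

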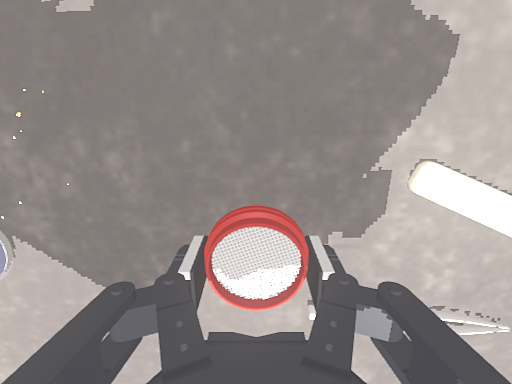

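Emit:
play_rows:
  moves:
    - [[0, 0, 0, 0, 0, 25, 0.3], [0, 0, 0, 0, 0, 70, 0.3], [0, 0, 0, 5, 15, 115, 0.3], [0, 0, 0, 18, 55, 140, 0.3], [0, 0, 0, 32, 102, 150, 0.3], [0, 0, 0, 46, 149, 150, 0.3], [0, 0, 0, 61, 196, 150, 0.3], [0, 0, 0, 75, 243, 150, 0.3]]

```text
time: 14.5
position: [498.2, -76.1, 152.8]
tool_rot: [3.141, -0.001, 0.001]
contact_force: [1.4, 0.3, -1.6]
finger_gap: 0.638
```

Emit:
play_rows:
  moves:
    - [[0, 0, 0, 15, 47, 0, 0.3], [0, 0, 0, 29, 94, 0, 0.3], [0, 0, 0, 44, 141, 0, 0.3], [0, 0, 0, 58, 185, 0, 0.3], [0, 0, 0, 67, 212, 0, 0.3], [0, 0, 0, 71, 224, -10, 0.3], [0, 0, 0, 71, 224.5, -30, 0.3], [0, 0, 0, 71, 224.5, -50, 0.3]]

```text
time: 15.3
position: [568.5, 146.5, 101.4]
tool_rot: [3.141, 0.0, 0.002]
contact_force: [-1.1, -0.3, -1.5]
finger_gap: 0.64
```

Emit:
play_rows:
  moves:
    - [[0, 0, 0, 0, 0, -10, 0.3], [0, 0, 0, 0, 0, -15, 0.3], [0, 0, 0, 0, 0, -15, 0.3], [0, 0, 0, 0, 0, -15, 0.3]]

```text
time: 15.7
position: [569.3, 146.3, 88.1]
tool_rot: [-3.141, -0.001, -0.0]
contact_force: [0.3, 0.2, -1.0]
finger_gap: 0.641
```

Run:
```python
from h import *
im,c=save('wrist','w9')
o=env.get_obs(); print(o['position'],o['contact_force'],o['finger_gap'],o['tool_rot'],o['joint_vel'].round(3))
```

```text
[569.46893608 146.45422833  88.36609   ] [ 0.68433602 -0.72207429 -0.51206548] 0.636603053035217 [-3.14126844e+00 -1.24944869e-03 -3.46379424e-04] [ 0.002 -0.004 -0.001  0.    -0.001  0.002]
```

View pics/w9.png

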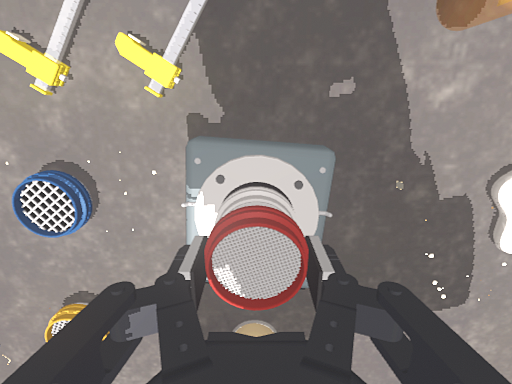

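Emit:
play_rows:
  moves:
    - [[0, 0, 0, -0.5, 0, -5, 0.3], [0, 0, 0, -0.5, 0, -8, 0.3], [0, 0, 0, -0.5, 0, -11, 0.3], [0, 0, 0, -0.5, 0, -13, 0.3], [0, 0, 0, -0.5, 0, -14.5, 0.3], [0, 0, 0, -0.5, 0, -15.5, 0.3], [0, 0, 0, -0.5, 0, -16, 0.3], [0, 0, 0, -0.5, 0, -16, 0.3]]

```text
time: 16.55
position: [568.4, 146.6, 72.8]
tool_rot: [3.142, -0.0, -0.0]
contact_force: [-5.4, -1.9, 13.1]
finger_gap: 0.641
```

Home at 72.8 with contact force. Release and check.

Emit:
play_rows:
  moves:
    - [[0, 0, 0, 0, 0, 0, 0.7], [0, 0, 0, 0, 0, 0, 1], [0, 0, 0, 0, 0, 0, 1], [0, 0, 0, 0, 0, 0, 1], [0, 0, 0, 0, 0, 20, 1], [0, 0, 0, 0, 0, 60, 1], [0, 0, 0, -10, 10, 90, 1], [0, 0, 0, -10, 10, 90, 1]]

```text
time: 17.35
position: [560.1, 157.9, 165.6]
tool_rot: [-3.14, -0.006, 0.0]
contact_force: [0.5, 0.0, -0.2]
finger_gap: 0.999
```

Run:
```python
from h import *
o=env.get_obs(); print(o['position'],o['contact_force'],o['finger_gap'],o['joint_positions'].round(2))
im,c=save('wrist','w10')
save('scene','s10'); crop('s10',170,170,270,260,'c1',7)
```

```text
[560.08488639 157.89282062 165.58266218] [ 0.48264313  0.01049895 -0.19728336] 0.9994697953621771 [0.27 0.35 1.79 0.   0.99 1.84]
```

View pics/w10.png

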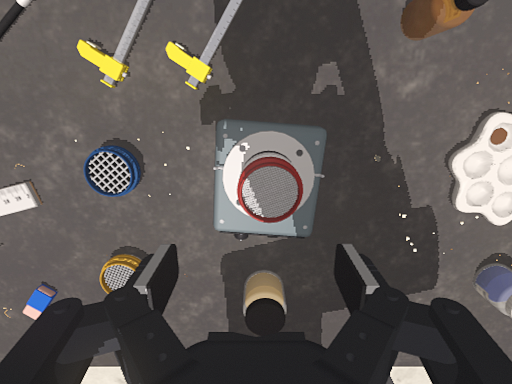

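View pics/c1.png

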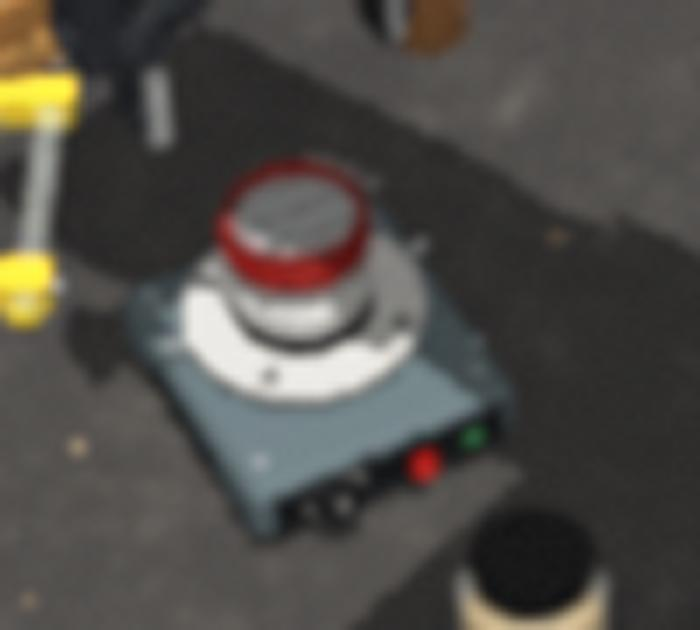

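Emit:
play_rows:
  moves:
    - [[0, 0, 0, -25, 40, 0, 1], [0, 0, 0, -55, 79, 0, 1], [0, 0, 0, -85, 118, 0, 1], [0, 0, 0, -112, 148, 0, 1], [0, 0, 0, -125, 160, 0, 1], [0, 0, 0, -127, 162, 0, 1], [0, 0, 0, -127, 162, 0, 1], [0, 0, 0, -127, 162, 0, 1]]

```text
time: 18.25
position: [431.8, 317.8, 160.9]
tool_rot: [3.141, 0.001, -0.001]
contact_force: [0.1, -0.6, 0.8]
finger_gap: 0.998
```

Run:
```python
from h import *
o=env.get_obs(); print(o['position'],o['finger_gap'],o['joint_positions'].round(2),o['tool_rot'])
im,c=save('wrist','w11')
print(bbox('w11',[432,320,0],SIEVE)); crop('w11',210,130,300,220,'c1',8)
```

```text
[431.82280308 317.75039456 160.88144226] 0.9983269772679297 [ 0.63  0.3   1.89 -0.    0.96  2.2 ] [ 3.14078369e+00  6.12228609e-04 -7.11690865e-04]
[227.70549358 152.41745204 279.81921605 204.81479097]
```

View pics/w11.png

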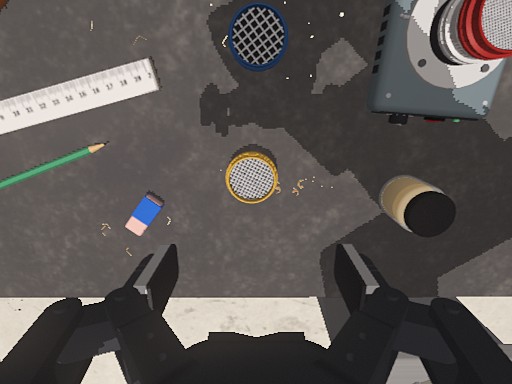

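View pics/c1.png

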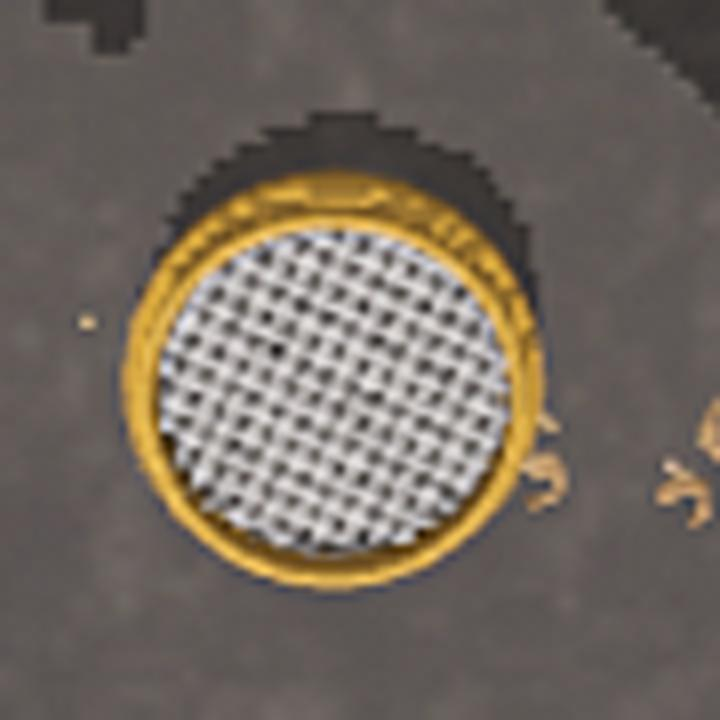

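Run:
```python
from h import *
print(fit('w11',cb((123,168,546,590),210,130,8),SIEVE,[432.,320,0]))
print(env.get_obs()['position'])
```

```text
(array([433.96, 322.62]), array([ 0.32,  0.11, -0.33, -0.14]))
[432.01599646 317.68494345 161.08020702]
```

Emit:
play_rows:
  moves:
    - [[0, 0, 0, 0, 5, -50, 1], [0, 0, 0, 0, 5, -100, 1], [0, 0, 0, 0, 5, -132, 1], [0, 0, 0, 0, 5, -150, 1], [0, 0, 0, 0, 5, -157.5, 1], [0, 0, 0, 0, 5, -158.5, 1], [0, 0, 0, 0, 5, -158.5, 0.4], [0, 0, 0, 0, 5, -158.5, 0.3]]

```text
time: 19.1
position: [432.3, 324.0, 4.3]
tool_rot: [-3.14, -0.002, -0.0]
contact_force: [-0.2, -0.5, 0.6]
finger_gap: 0.693
```

Emit:
play_rows:
  moves:
    - [[0, 0, 0, 0, 0, 0, 0.3], [0, 0, 0, 0, 0, 0, 0.3], [0, 0, 0, 0, 0, 0, 0.3], [0, 0, 0, 0, 0, 0, 0.3], [0, 0, 0, 0, 0, 0, 1], [0, 0, 0, 0, 0, 0, 1], [0, 0, 0, 0, 0, 0, 1], [0, 0, 8.5, 0, 0, 0, 1]]

```text
time: 19.9
position: [431.4, 323.6, 3.1]
tool_rot: [-3.142, -0.0, 0.149]
contact_force: [-0.2, -0.3, 0.2]
finger_gap: 0.999
```

Emit:
play_rows:
  moves:
    - [[0, 0, 8.5, 0, 0, 0, 1], [0, 0, 17, 0, 0, 0, 1], [0, 0, 25.5, 0, 0, 0, 1], [0, 0, 34, 0, 0, 0, 1], [0, 0, 42.5, 0, 0, 0, 1], [0, 0, 51, 0, 0, 0, 1], [0, 0, 59.5, 0, 0, 0, 1], [0, 0, 68, 0, 0, 0, 1]]

```text
time: 20.7
position: [431.3, 323.6, 3.0]
tool_rot: [-3.142, 0.0, 1.341]
contact_force: [-0.1, 0.4, 0.6]
finger_gap: 0.999
```

Emit:
play_rows:
  moves:
    - [[0, 0, 8.5, 0, 0, 0, 1], [0, 0, 13.5, 0, 0, 0, 1], [0, 0, 13.5, 0, 0, 0, 0.4], [0, 0, 13.5, 0, 0, 0, 0.3], [0, 0, 13.5, 0, 0, 0, 0.3], [0, 0, 13.5, 0, 0, 0, 0.3], [0, 0, 13.5, 0, 0, 0, 0.3], [0, 0, 13.5, 0, 0, 0, 0.3]]

```text
time: 21.5
position: [431.4, 323.6, 3.4]
tool_rot: [3.142, -0.0, 1.569]
contact_force: [-1.6, 0.2, 5.4]
finger_gap: 0.644
```

Run:
```python
from h import *
im,c=save('wrist','w12')
o=env.get_obs(); print(o['position'],o['contact_force'],o['finger_gap'],o['tool_rot'],o['joint_positions'].round(2))
```

```text
[431.37312119 323.61260717   3.37738569] [-1.75143077 -0.33875715  4.89967631] 0.6413703900133849 [ 3.14157164e+00 -9.50086779e-05  1.56880311e+00] [0.64 0.55 1.96 0.   0.63 0.64]
```

View pics/w12.png

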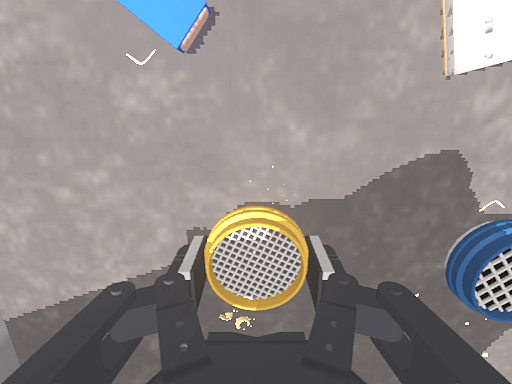

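Emit:
play_rows:
  moves:
    - [[0, 0, 0, 0, 0, 25, 0.3], [0, 0, 0, 0, 0, 70, 0.3], [0, 0, 0, 8, -10, 115, 0.3], [0, 0, 0, 30, -35, 145, 0.3], [0, 0, 0, 60, -75, 145, 0.3], [0, 0, 0, 90, -115, 145, 0.3], [0, 0, 0, 118, -152, 145, 0.3], [0, 0, 0, 132, -170, 145, 0.3]]

```text
time: 22.35
position: [565.2, 150.6, 148.1]
tool_rot: [3.141, 0.0, 1.567]
contact_force: [0.8, -0.2, -1.3]
finger_gap: 0.637
```

Emit:
play_rows:
  moves:
    - [[0, 0, 0, 5.5, -7, 0, 0.3], [0, 0, 0, 5.5, -7, -15, 0.3], [0, 0, 0, 5.5, -7, -30, 0.3], [0, 0, 0, 5.5, -7, -35, 0.3], [0, 0, 0, 5.5, -7, -35, 0.3], [0, 0, 0, 5.5, -7, -35, 0.3]]

```text
time: 22.95
position: [568.4, 147.3, 112.8]
tool_rot: [-3.141, 0.0, 1.572]
contact_force: [-0.1, -1.0, -1.2]
finger_gap: 0.64
```

Run:
```python
from h import *
im,c=save('wrist','w13')
o=env.get_obs(); print(o['position'],o['contact_force'],o['finger_gap'],o['tool_rot'],o['joint_vel'].round(3))
```

```text
[568.7850055  147.24133824 113.21653436] [ 0.35226858  0.60754545 -0.69526683] 0.638260444012783 [ 3.14142253e+00 -8.76130604e-05  1.57152011e+00] [-0.005 -0.007 -0.006 -0.001  0.    -0.003]
```

View pics/w13.png

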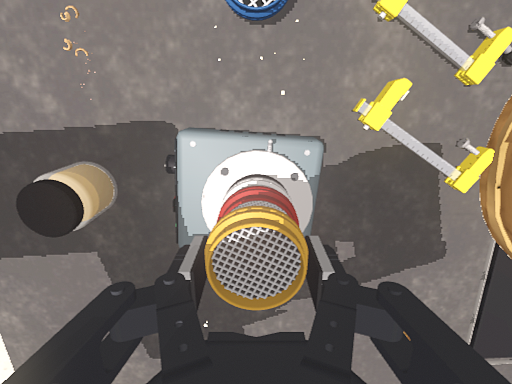

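Emit:
play_rows:
  moves:
    - [[0, 0, 0, 0, -0.5, -6, 0.3], [0, 0, 0, 0, -0.5, -10, 0.3], [0, 0, 0, 0, -0.5, -13, 0.3], [0, 0, 0, 0, -0.5, -15, 0.3], [0, 0, 0, 0, -0.5, -16.5, 0.3], [0, 0, 0, 0, -0.5, -17.5, 0.3], [0, 0, 0, 0, -0.5, -18, 0.3], [0, 0, 0, 0, -0.5, -18, 0.3]]

```text
time: 23.8
position: [568.9, 146.0, 95.4]
tool_rot: [-3.142, 0.0, 1.571]
contact_force: [-1.5, -1.5, 2.6]
finger_gap: 0.637
```

Emit:
play_rows:
  moves:
    - [[0, 0, 0, 0, 0, -0.7, 0.3], [0, 0, 0, 0, 0, -0.7, 0.7], [0, 0, 0, 0, 0, -0.7, 1], [0, 0, 0, 0, 0, -0.7, 1], [0, 0, 0, 0, 0, -0.7, 1], [0, 0, 0, 0, 0, 25, 1], [0, 0, 0, 0, 0, 70, 1], [0, 0, 0, 0, 0, 85, 1]]

```text
time: 24.6
position: [570.8, 146.5, 183.8]
tool_rot: [3.137, -0.001, 1.571]
contact_force: [1.3, 0.5, 0.5]
finger_gap: 0.997
```

Run:
```python
from h import *
save('scene','s14'); crop('s14',170,160,270,260,'c1',6)
save('wrist','w14'); crop('w14',180,130,340,290,'c2',4)
```

```text
(no output)
```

View pics/c1.png

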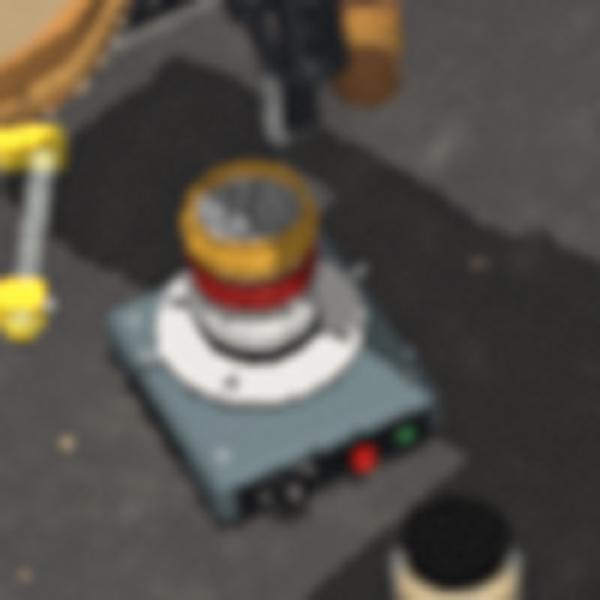

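View pics/c2.png

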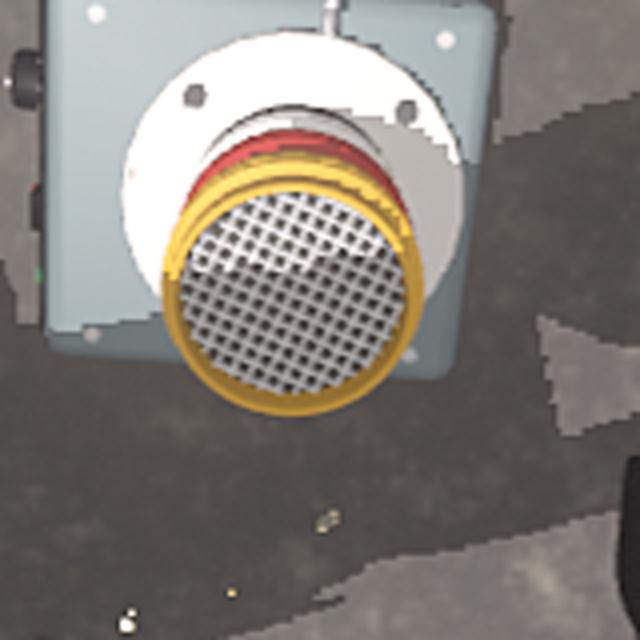

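Yellow is level and home on red (c2 centre ≈ wrist px (253,205)). On to the blue sieve.

Emit:
play_rows:
  moves:
    - [[0, 0, 0, -1, 35, 0, 1], [0, 0, 0, -1, 80, 0, 1], [0, 0, 0, -1, 125, -10, 1], [0, 0, 0, -1, 155, -15, 1], [0, 0, 0, -1, 166, -18, 1], [0, 0, 0, -1, 168, -18, 1], [0, 0, 0, -1, 168, -18, 1], [0, 0, 0, -1, 168, -18, 1]]

```text
time: 25.5
position: [567.9, 312.7, 162.0]
tool_rot: [-3.141, 0.001, 1.57]
contact_force: [-0.1, 0.6, -0.7]
finger_gap: 1.0
```

Run:
```python
from h import *
o=env.get_obs(); print(o['position'],o['finger_gap'],o['joint_positions'].round(2),o['tool_rot'])
im,c=save('wrist','w15')
print(bbox('w15',[566,313,0],SIEVE)); crop('w15',210,130,300,220,'c1',8)
```

```text
[567.94319552 312.70164962 161.97880214] 1.0002213337921513 [ 0.5   0.46  1.64 -0.    1.04  0.5 ] [-3.14131183e+00  5.13016609e-04  1.56965739e+00]
[227.91407956 151.79694341 279.85774487 204.03179636]
```

View pics/w15.png

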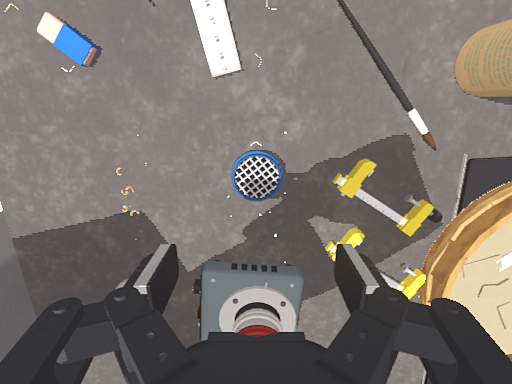

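View pics/c1.png

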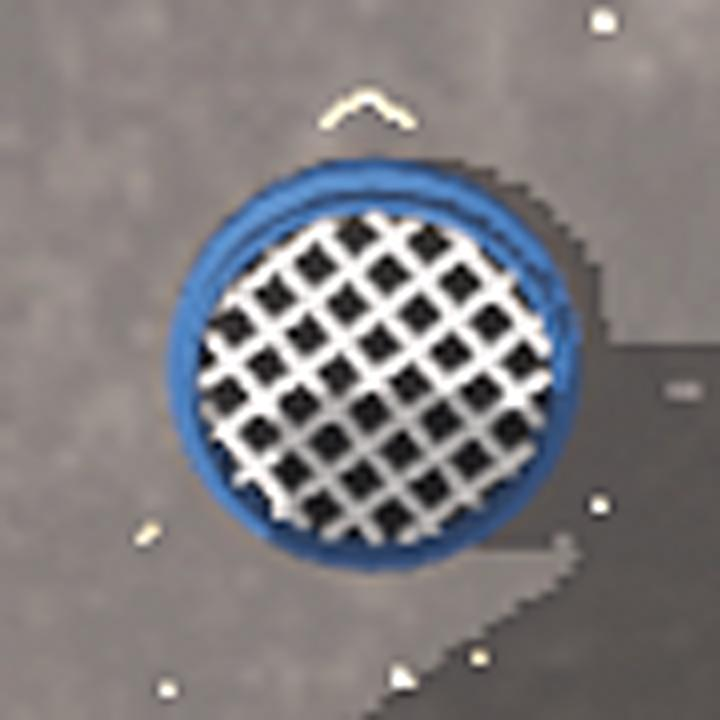

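Run:
```python
from h import *
print(fit('w15',cb((167,157,580,572),210,130,8),SIEVE,[566.,313,0]))
print(env.get_obs()['position'])
```

```text
(array([568.48, 316.16]), array([-0.25, -0.25,  0.25,  0.28]))
[568.1048768  312.73065955 162.20661523]
```

Emit:
play_rows:
  moves:
    - [[0, 0, 0, 0, 1.5, -50, 1], [0, 0, 0, 0, 1.5, -100, 1], [0, 0, 0, 0, 1.5, -132, 1], [0, 0, 0, 0, 1.5, -150, 1], [0, 0, 0, 0, 1.5, -158.5, 1], [0, 0, 0, 0, 1.5, -159.5, 1], [0, 0, 0, 0, 1.5, -159.5, 0.4], [0, 0, 0, 0, 1.5, -159.5, 0.3]]

```text
time: 26.35
position: [568.9, 315.9, 4.1]
tool_rot: [3.14, -0.001, 1.57]
contact_force: [-0.2, 1.4, -0.2]
finger_gap: 0.693
```

Emit:
play_rows:
  moves:
    - [[0, 0, 0, 0, 0, 0, 0.3], [0, 0, 0, 0, 0, 0, 0.3], [0, 0, 0, 0, 0, 0, 0.3], [0, 0, 0, 0, 0, 0, 0.3], [0, 0, 0, 0, 0, 0, 1], [0, 0, 0, 0, 0, 0, 1], [0, 0, 0, 0, 0, 0, 1], [0, 0, -8.5, 0, 0, 0, 1]]

```text
time: 27.15
position: [567.8, 315.6, 2.6]
tool_rot: [-3.142, -0.0, 1.422]
contact_force: [0.2, 0.0, 0.8]
finger_gap: 1.005
```

Emit:
play_rows:
  moves:
    - [[0, 0, -8.5, 0, 0, 0, 1], [0, 0, -17, 0, 0, 0, 1], [0, 0, -25.5, 0, 0, 0, 1], [0, 0, -34, 0, 0, 0, 1], [0, 0, -42.5, 0, 0, 0, 1], [0, 0, -51, 0, 0, 0, 1], [0, 0, -59.5, 0, 0, 0, 1], [0, 0, -68, 0, 0, 0, 1]]

```text
time: 27.95
position: [567.8, 315.6, 2.5]
tool_rot: [-3.142, 0.0, 0.229]
contact_force: [-0.6, -0.4, -0.3]
finger_gap: 1.0
```

Emit:
play_rows:
  moves:
    - [[0, 0, -8.5, 0, 0, 0, 1], [0, 0, -13.5, 0, 0, 0, 1], [0, 0, -13.5, 0, 0, 0, 0.4], [0, 0, -13.5, 0, 0, 0, 0.3], [0, 0, -13.5, 0, 0, 0, 0.3], [0, 0, -13.5, 0, 0, 0, 0.3], [0, 0, -13.5, 0, 0, 0, 0.3], [0, 0, -13.5, 0, 0, 0, 0.3]]

```text
time: 28.75
position: [567.9, 315.6, 2.8]
tool_rot: [-3.142, -0.0, 0.0]
contact_force: [-1.9, -0.9, 5.3]
finger_gap: 0.638
```

Run:
```python
from h import *
im,c=save('wrist','w16')
o=env.get_obs(); print(o['position'],o['contact_force'],o['finger_gap'],o['tool_rot'],o['joint_positions'].round(2))
```

```text
[567.90926032 315.59212076   2.817754  ] [-1.36248044 -1.37601084  5.04674714] 0.6398820643541828 [-3.14153828e+00 -1.01497500e-04  3.59363932e-04] [ 0.5   0.66  1.71 -0.    0.77  2.08]
```

View pics/w16.png

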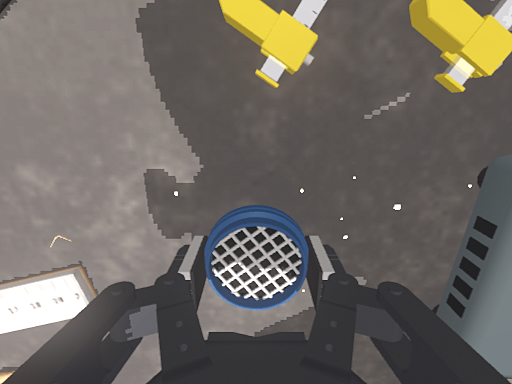

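Emit:
play_rows:
  moves:
    - [[0, 0, 0, 0, 0, 25, 0.3], [0, 0, 0, 0, 0, 70, 0.3], [0, 0, 0, 0, 0, 115, 0.3], [0, 0, 0, 0, -15, 150, 0.3], [0, 0, 0, 0, -55, 160, 0.3], [0, 0, 0, 0.5, -100, 160, 0.3], [0, 0, 0, 1, -140, 160, 0.3], [0, 0, 0, 1, -162, 160, 0.3]]

```text
time: 29.6
position: [568.4, 150.9, 162.4]
tool_rot: [3.141, 0.0, -0.001]
contact_force: [0.9, 1.0, -0.3]
finger_gap: 0.64
```

Emit:
play_rows:
  moves:
    - [[0, 0, 0, 0, -7, 0, 0.3], [0, 0, 0, 0, -7, -10, 0.3], [0, 0, 0, 0, -7, -20, 0.3], [0, 0, 0, 0, -7, -28, 0.3], [0, 0, 0, 0, -7, -28, 0.3], [0, 0, 0, 0, -7, -28, 0.3]]

```text
time: 30.2
position: [568.6, 147.3, 133.9]
tool_rot: [3.141, 0.001, 0.001]
contact_force: [-0.1, 0.1, -0.8]
finger_gap: 0.639
```

Run:
```python
from h import *
im,c=save('wrist','w17')
o=env.get_obs(); print(o['position'],o['contact_force'],o['finger_gap'],o['tool_rot'],o['joint_vel'].round(3))
```

```text
[568.86161221 147.17389349 134.38756587] [-0.62500506  0.46739429 -1.17057721] 0.6420010653640295 [3.14158760e+00 2.15404423e-04 7.04252219e-04] [-0.005 -0.009 -0.003  0.     0.    -0.002]
```

View pics/w17.png

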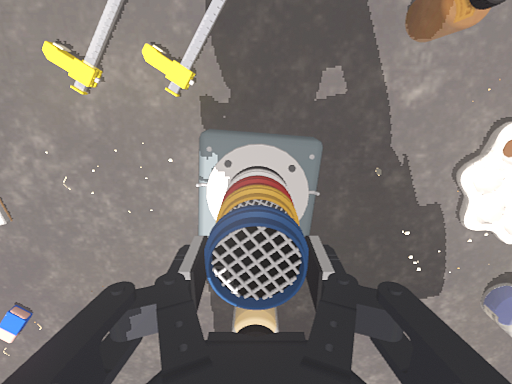

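Aligned. Down 17.5 to TCP 116.8.

Emit:
play_rows:
  moves:
    - [[0, 0, 0, 0, -0.5, -6, 0.3], [0, 0, 0, 0, -0.5, -10, 0.3], [0, 0, 0, 0, -0.5, -13, 0.3], [0, 0, 0, 0, -0.5, -15, 0.3], [0, 0, 0, 0, -0.5, -16.5, 0.3], [0, 0, 0, 0, -0.5, -17.3, 0.3], [0, 0, 0, 0, -0.5, -18, 0.3], [0, 0, 0, 0, -0.5, -18, 0.3]]

```text
time: 31.05
position: [569.0, 146.1, 116.8]
tool_rot: [-3.142, -0.0, -0.0]
contact_force: [-0.1, -0.8, 1.3]
finger_gap: 0.634
```

Emit:
play_rows:
  moves:
    - [[0, 0, 0, 0, 0, -0.7, 0.3], [0, 0, 0, 0, 0, -0.7, 0.7], [0, 0, 0, 0, 0, -0.7, 1], [0, 0, 0, 0, 0, -0.7, 1], [0, 0, 0, 0, 0, -0.7, 1], [0, 0, 0, 0, 0, 25, 1], [0, 0, 0, 0, 0, 70, 1], [0, 0, 0, 0, 0, 85, 1]]

```text
time: 31.85
position: [570.7, 146.5, 205.4]
tool_rot: [-3.14, -0.005, -0.0]
contact_force: [0.5, 0.5, 0.1]
finger_gap: 1.002
```

Run:
```python
from h import *
save('scene','s18'); crop('s18',170,150,270,250,'c1',6)
save('wrist','w18'); crop('w18',180,130,340,290,'c2',4)
```

```text
(no output)
```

View pics/c1.png

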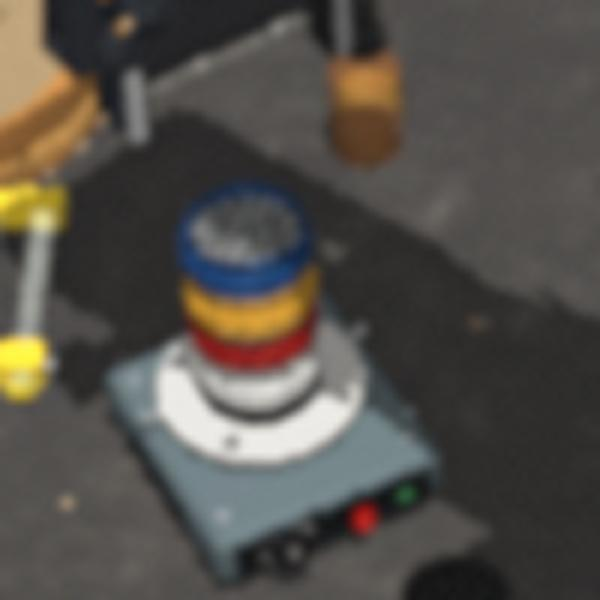

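View pics/c2.png

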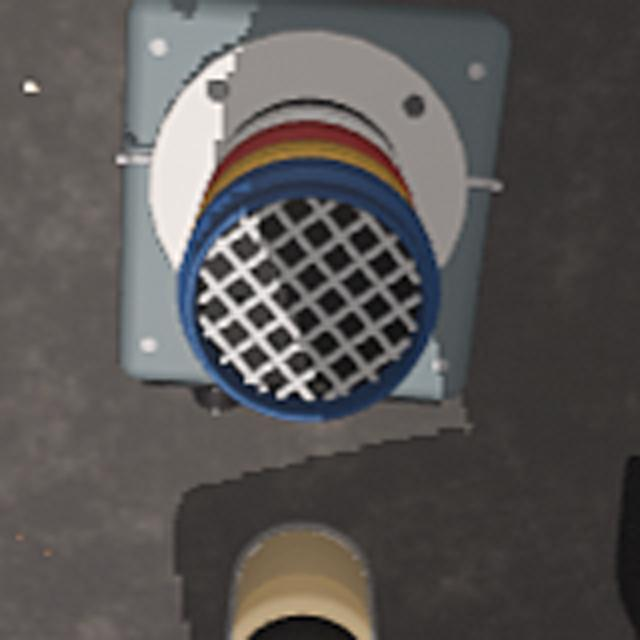

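Emit:
play_rows:
  moves:
    - [[0, 0, 0, 2, -35, 0, 1], [0, 0, 0, 5, -82, 0, 1], [0, 0, 0, 8, -130, 0, 1], [0, 0, 0, 11, -178, 0, 1], [0, 0, 0, 14, -226, -10, 1], [0, 0, 0, 17, -274, -20, 1], [0, 0, 0, 20, -322, -30, 1], [0, 0, 0, 23, -368, -40, 1]]

```text
time: 32.75
position: [590.8, -223.7, 159.5]
tool_rot: [-3.141, 0.002, -0.0]
contact_force: [0.8, 0.2, 0.3]
finger_gap: 1.004
```

Emit:
play_rows:
  moves:
    - [[0, 0, 0, 3, -45, 0, 1], [0, 0, 0, 5, -80, 0, 1], [0, 0, 0, 5, -95, 0, 1], [0, 0, 0, 5, -97, 0, 1], [0, 0, 0, 5, -97, 0, 1], [0, 0, 0, 5, -97, 0, 1]]

```text
time: 33.35
position: [596.7, -317.2, 161.2]
tool_rot: [-3.141, 0.001, 0.001]
contact_force: [0.5, 0.4, -0.4]
finger_gap: 1.0
```

Run:
```python
from h import *
o=env.get_obs(); print(o['position'],o['finger_gap'],o['joint_positions'].round(2),o['tool_rot'])
im,c=save('wrist','w19')
print(bbox('w19',[598,-319,0],LID)); crop('w19',206,130,306,230,'c1',7)
```

```text
[ 596.71851258 -317.1943652   161.16927139] 1.0001275761898043 [-0.49  0.5   1.58  0.    1.07  1.08] [-3.14071151e+00  7.57634780e-04  9.26495372e-04]
[232.81966412 151.11973138 282.57441413 200.00014615]
```

View pics/w19.png

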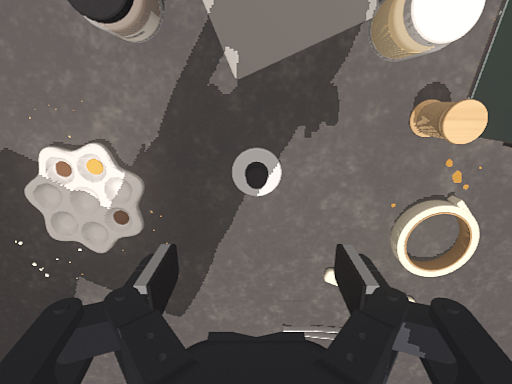

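View pics/c1.png

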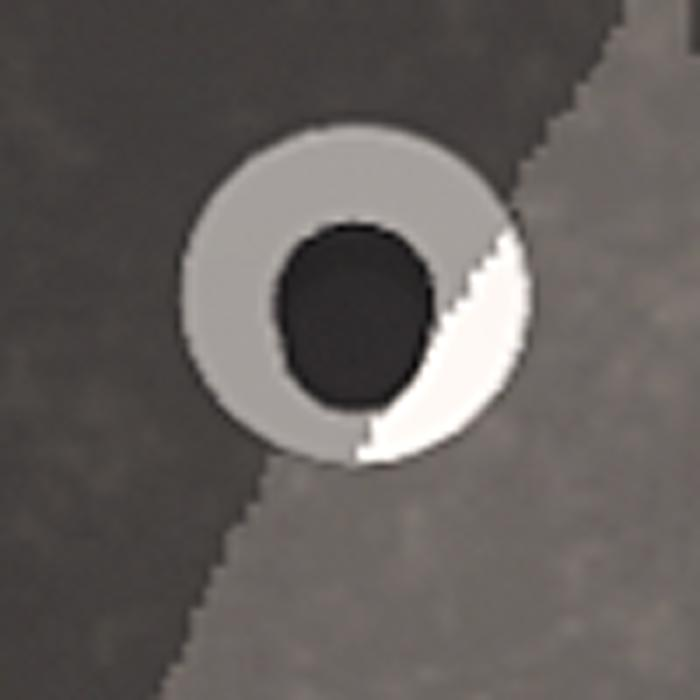

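Run:
```python
from h import *
print(fit('w19',cb((180,122,530,465),206,130,7),LID,[598.,-319,0]))
print(env.get_obs()['position'])
```

```text
(array([ 602.72, -317.36]), array([-0.  , -0.14,  0.  ,  0.15]))
[ 596.89762705 -317.20854429  161.41369815]
```

Emit:
play_rows:
  moves:
    - [[0, 0, 0, 3.6, 0, -50, 1], [0, 0, 0, 3.6, 0, -95, 1], [0, 0, 0, 3.6, 0, -125, 1], [0, 0, 0, 3.6, 0, -140, 1], [0, 0, 0, 3.6, 0, -146, 0.8], [0, 0, 0, 3.6, 0, -146, 0.5], [0, 0, 0, 3.6, 0, -146, 0.3], [0, 0, 0, 3.6, 0, -146, 0.1]]

```text
time: 34.2
position: [601.6, -319.5, 17.4]
tool_rot: [3.14, -0.002, -0.0]
contact_force: [-0.3, 0.2, -0.6]
finger_gap: 0.33
```

Emit:
play_rows:
  moves:
    - [[0, 0, 0, 0, 0, 0, 0.1], [0, 0, 0, 0, 0, 0, 0.1], [0, 0, 0, 0, 0, 0, 0.1], [0, 0, 0, 0, 0, 0, 0.1]]

```text
time: 34.6
position: [601.5, -319.4, 17.4]
tool_rot: [3.141, -0.002, -0.0]
contact_force: [-1.0, 1.1, 6.5]
finger_gap: 0.243
```

Run:
```python
from h import *
im,c=save('wrist','w20')
o=env.get_obs(); print(o['position'],o['contact_force'],o['finger_gap'],o['tool_rot'],o['joint_positions'].round(2))
```

```text
[ 601.43579131 -319.42299088   17.35017752] [-1.25090992  0.8122268   5.71932235] 0.24608484966101077 [ 3.14054604e+00 -2.23118695e-03 -2.83869096e-04] [-0.49  0.68  1.64  0.    0.83  1.08]
```

View pics/w20.png

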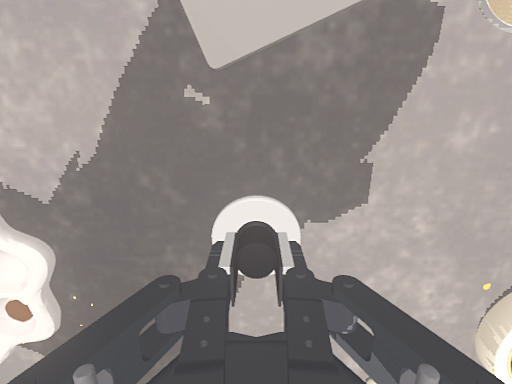

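Emit:
play_rows:
  moves:
    - [[0, 0, 0, 0, 0, 0, 0.6], [0, 0, 0, 0, 0, 0, 0.6], [0, 0, 0, 0, 0, 0, 0.6], [0, 0, 8.5, 0, 0, 0, 0.6], [0, 0, 17, 0, 0, 0, 0.6], [0, 0, 25.5, 0, 0, 0, 0.6], [0, 0, 34, 0, 0, 0, 0.6], [0, 0, 42.5, 0, 0, 0, 0.6]]

```text
time: 35.45
position: [600.3, -318.9, 15.4]
tool_rot: [-3.141, 0.0, 0.748]
contact_force: [-0.1, 0.3, 0.4]
finger_gap: 0.598
```

Emit:
play_rows:
  moves:
    - [[0, 0, 8.5, 0, 0, 0, 0.6], [0, 0, 17, 0, 0, 0, 0.6], [0, 0, 25.5, 0, 0, 0, 0.6], [0, 0, 34, 0, 0, 0, 0.6], [0, 0, 42.5, 0, 0, 0, 0.6], [0, 0, 47.5, 0, 0, 0, 0.6], [0, 0, 47.5, 0, 0, 0, 0.3], [0, 0, 47.5, 0, 0, 0, 0.1]]

```text
time: 36.25
position: [600.5, -318.9, 15.5]
tool_rot: [-3.142, -0.0, 1.568]
contact_force: [-0.2, -0.2, 0.5]
finger_gap: 0.268
```

Emit:
play_rows:
  moves:
    - [[0, 0, 0, 0, 0, 0, 0.1], [0, 0, 0, 0, 0, 0, 0.1], [0, 0, 0, 0, 0, 0, 0.1], [0, 0, 0, 0, 0, 0, 0.1], [0, 0, 0, 0, 0, 0, 0.1]]

```text
time: 36.75
position: [600.5, -319.0, 15.6]
tool_rot: [3.141, 0.0, 1.57]
contact_force: [-0.9, -0.8, 0.5]
finger_gap: 0.241
```

Run:
```python
from h import *
im,c=save('wrist','w21')
o=env.get_obs(); print(o['position'],o['contact_force'],o['finger_gap'],o['tool_rot'],o['joint_positions'].round(2))
```

```text
[ 600.51739135 -318.96796519   15.6115308 ] [-0.20001085 -0.32990926  1.50430699] 0.24057713321876623 [3.14152276e+00 7.30903430e-05 1.57049494e+00] [-0.49  0.68  1.64 -0.    0.83 -0.49]
```

View pics/w21.png

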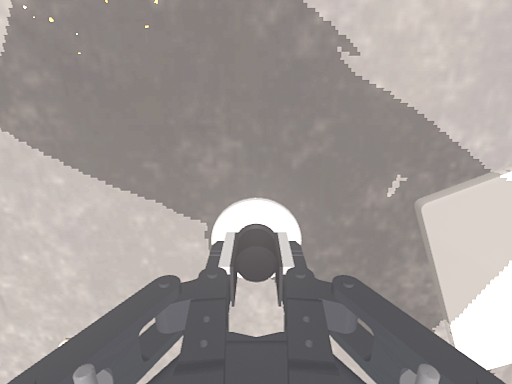

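Emit:
play_rows:
  moves:
    - [[0, 0, 0, 0, 0, 25, 0.1], [0, 0, 0, 0, 0, 70, 0.1], [0, 0, 0, 0, 0, 115, 0.1], [0, 0, 0, -2, 25, 155, 0.1], [0, 0, 0, -5, 65, 180, 0.1], [0, 0, 0, -8, 112, 185, 0.1], [0, 0, 0, -11, 160, 185, 0.1], [0, 0, 0, -14, 208, 185, 0.1]]

```text
time: 37.6
position: [586.0, -109.3, 200.9]
tool_rot: [3.141, -0.0, 1.57]
contact_force: [-0.1, 0.8, -0.5]
finger_gap: 0.248
```

Emit:
play_rows:
  moves:
    - [[0, 0, 0, -3, 48, 0, 0.1], [0, 0, 0, -6, 96, 0, 0.1], [0, 0, 0, -9, 144, 0, 0.1], [0, 0, 0, -12, 190, 0, 0.1], [0, 0, 0, -15, 228, 0, 0.1], [0, 0, 0, -17, 250, 0, 0.1], [0, 0, 0, -17.6, 257, -5, 0.1], [0, 0, 0, -17.6, 257.8, -18, 0.1]]

```text
time: 38.4
position: [569.3, 147.6, 182.7]
tool_rot: [3.14, -0.0, 1.572]
contact_force: [0.5, -0.5, -1.6]
finger_gap: 0.246
```

Emit:
play_rows:
  moves:
    - [[0, 0, 0, 0, 0, -5, 0.1], [0, 0, 0, 0, 0, -10, 0.1], [0, 0, 0, 0, 0, -10, 0.1], [0, 0, 0, 0, 0, -10, 0.1]]

```text
time: 38.8
position: [569.0, 146.1, 172.5]
tool_rot: [-3.141, 0.0, 1.569]
contact_force: [0.0, -0.3, -0.8]
finger_gap: 0.24
```

Run:
```python
from h import *
im,c=save('wrist','w22')
o=env.get_obs(); print(o['position'],o['contact_force'],o['finger_gap'],o['tool_rot'],o['joint_vel'].round(3))
save('scene','s22'); crop('s22',170,120,270,230,'c1',6)
```

```text
[569.1517263  146.28857634 172.72348754] [ 0.10686687 -0.28638994 -0.7623173 ] 0.2462184243348773 [ 3.14135084e+00 -2.01177790e-05  1.56977455e+00] [ 0.005 -0.005 -0.003 -0.002  0.     0.002]
```

View pics/w22.png

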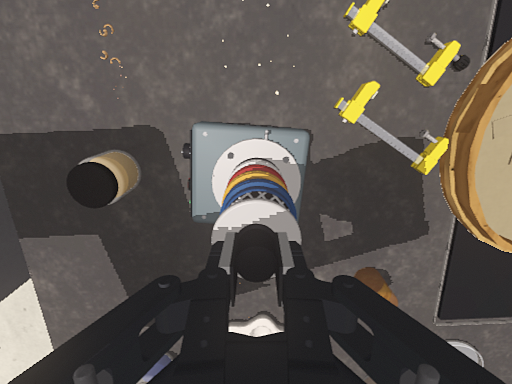

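View pics/c1.png

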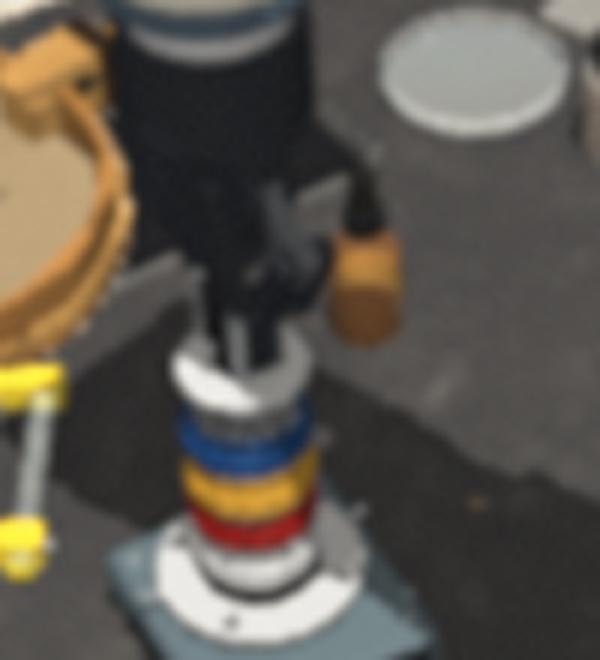

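Aligned and level. From 172.7 down to 151.6 (−21).

Emit:
play_rows:
  moves:
    - [[0, 0, 0, 0, 0.3, -8, 0.1], [0, 0, 0, 0, 0.3, -13, 0.1], [0, 0, 0, 0, 0.3, -16, 0.1], [0, 0, 0, 0, 0.3, -18, 0.1], [0, 0, 0, 0, 0.3, -19.5, 0.1], [0, 0, 0, 0, 0.3, -20.5, 0.1], [0, 0, 0, 0, 0.3, -21, 0.1], [0, 0, 0, 0, 0.3, -21, 0.1]]

```text
time: 39.7
position: [569.0, 147.2, 151.7]
tool_rot: [3.141, -0.0, 1.571]
contact_force: [0.7, -0.8, -0.7]
finger_gap: 0.246
```

Emit:
play_rows:
  moves:
    - [[0, 0, 0, 0, 0, -0.6, 0.1], [0, 0, 0, 0, 0, -1, 0.1], [0, 0, 0, 0, 0, -1, 0.1]]

```text
time: 40.0
position: [569.2, 147.3, 151.4]
tool_rot: [3.141, -0.0, 1.571]
contact_force: [-1.0, -0.6, 6.6]
finger_gap: 0.246
```

Contact at 151.4, the seated height. Release, rise, retreat.

Emit:
play_rows:
  moves:
    - [[0, 0, 0, 0, 0, 0, 0.3], [0, 0, 0, 0, 0, 0, 0.5], [0, 0, 0, 0, 0, 0, 0.8], [0, 0, 0, 0, 0, 0, 1], [0, 0, 0, 0, 0, 10, 1], [0, 0, 0, 0, 0, 50, 1], [0, 0, 0, 0, 0, 90, 1], [0, 0, 0, 0, 0, 100, 1]]

```text
time: 40.8
position: [571.1, 147.7, 255.9]
tool_rot: [3.135, -0.002, 1.571]
contact_force: [0.2, 0.5, 0.3]
finger_gap: 1.001
```

Emit:
play_rows:
  moves:
    - [[0, 0, 0, 0, -30, 0, 1], [0, 0, 0, 0, -70, 0, 1], [0, 0, 0, 0, -90, 0, 1], [0, 0, 0, 0, -90, 0, 1], [0, 0, 0, 0, -90, 0, 1]]

```text
time: 41.3
position: [568.9, 57.1, 250.8]
tool_rot: [3.141, -0.0, 1.569]
contact_force: [-0.2, 0.5, 0.2]
finger_gap: 0.996
```

Run:
```python
from h import *
o=env.get_obs(); print(o['time'],o['position'],o['contact_force'])
save('wrist','w23'); crop('w23',180,20,340,180,'c2',4)
save('scene','s23'); crop('s23',170,140,270,250,'c1',6)
save('top','t23'); crop('t23',120,130,390,280,'c3',2)
S=[569.,146.6,48]
print('lid pred',bbox('w23',[S[0],S[1],136],LID),'deck',bbox('w23',S,DECK))
```

```text
41.3 [568.86471864  57.13293734 250.75820691] [-0.23393986  0.48199691  0.15960994]
lid pred [222.92207096  53.91599101 288.22856336 123.57142442] deck [217.01091468  50.14446053 294.17867325 132.20901251]
```

View pics/c1.png

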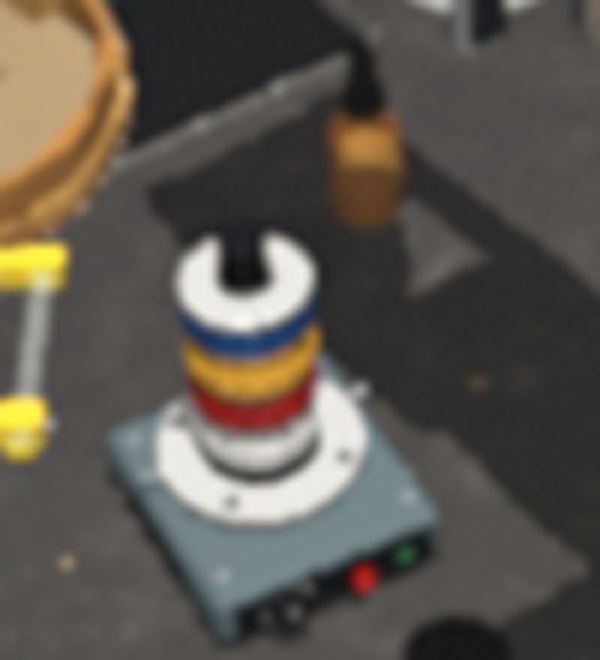

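View pics/c2.png

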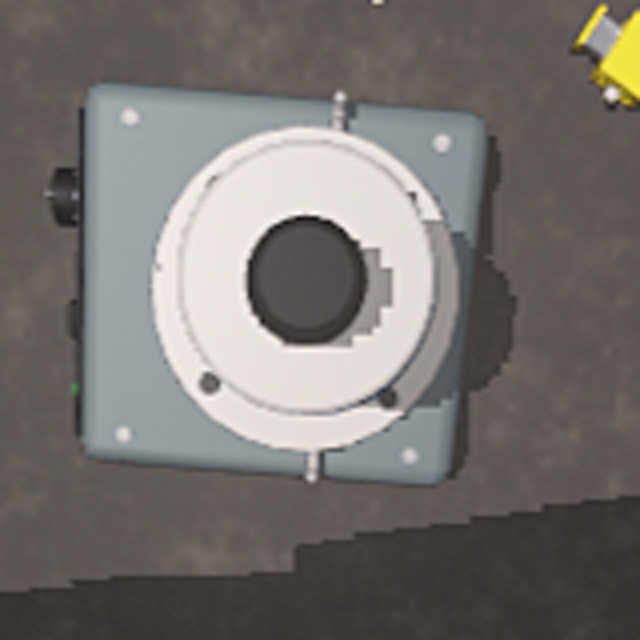

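View pics/c3.png

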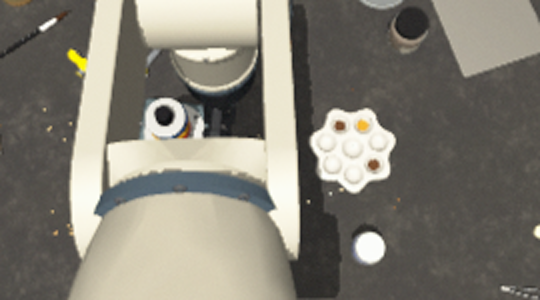

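Run:
```python
from h import *
print(env.hand_in(), env.get_obs()['time'])
```

```text
the job is handed in; nothing more can be done
the job is handed in; nothing more can be done
```

I built the stack on the seat from the bottom up (pan, red fine, yellow medium, blue coarse, lid) and handed the job in at about 41 s. The hand-in gives no verdict, so these results rest on my own checks.

- **How each piece went on:** I squeezed each one in two directions at right angles to centre it, then lowered it to its seated height. In every case I felt light contact, at most 13 N.
- **Heights:** the tool heights at contact were within about 1 mm of the expected 48, 70, 92, 114 and 136 mm origins.
- **Last pictures:** the stack looks straight and level. In the final wrist picture the lid and deck outlines are within about 1.3 px of where a lid centred at the seated height should appear. The gripper was open and well clear of the stack.
- **Bystanders:** nothing touched them that I could see. The palette, violet jar and dropper look undisturbed in the last pictures. The ochre jar is hidden by the arm in the top view and only partly visible in the scene crop, so I did not re-measure it after the lid went on.
- **Disagreement:** the top and wrist cameras differed by about 3 mm on the seat position. I placed the pan nearer the wrist reading, and it dropped home without snagging.

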